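Build up the wheel-axle stack and cap it

TASK

Build up the stack on the leaning stub axle: slide on first the spacer sleeve, then the ball bearing, then the thrust washer, each fully home against the one before, and last put the retaining cap over the end of the axle, fully home on the washer. Let go of everything and leave the other things on the bench where they are.

Things in the scene. Friction and masses are not known exactly. Their poses are not given: they have to be found in the camera images.
- axle_stand: fixed steel base plate (210 x 100 x 12 mm) carrying the leaning axle; origin on the table straight below the axle's shoulder; its x axis (level) points away from the side the axle leans to
- axle: steel stub axle fixed on the stand. Origin: centre of the shoulder face, 75 mm above the table; z runs up the axle, which leans 0.56 rad (32 degrees) from vertical to the stand's -x side; y is level. Shaft 24 mm diameter, 108 mm long above the shoulder, its last 8 mm tapering to 14 mm. Shoulder 40 mm diameter, down to z = -35 mm, where a 90 x 80 mm block begins
- plate_top (a point): middle of the front top edge of the aluminium plate behind the axle (axes as the axle's; at x = 53, y = 0, z = 60 mm in the axle frame). The plate is parallel to the axle, 60 mm wide along y, 10 mm thick, and reaches down to the base: fingers beside a part on the axle should stand along y, not behind the part
- sleeve: spacer sleeve, plain aluminium tube: 44 mm outside, 28 mm bore, 60 mm long, about 0.15 kg, standing upright on the table; origin at its middle, z along its axis. Home: origin at z = 30 mm in the axle frame
- bearing: ball bearing, steel races with a dark seal between: 60 mm outside, 28 mm bore, 18 mm thick, about 0.25 kg, lying flat; origin at its middle, z along its axis. Home: origin at z = 69 mm in the axle frame
- washer: thrust washer, plain steel ring: 66 mm outside, 28 mm bore, 12 mm thick, about 0.2 kg, lying flat; origin at its middle, z along its axis. Home: origin at z = 84 mm in the axle frame
- cap: retaining cap, aluminium, standing open end down: body 56 mm diameter, 36 mm tall, blind bore 28 mm wide, 30 mm deep; on top a round knob 32 mm diameter, 28 mm tall (64 mm in all), about 0.2 kg; origin at the centre of its open rim, z up through the knob. A loose slip fit: it stays by its weight. Home: origin at z = 90 mm in the axle frame
- bottle: bystander: clear plastic bottle, 60 mm diameter, 190 mm tall, upright; origin centre of underside
- tin: bystander: metal tin, 72 mm diameter, 110 mm tall, upright; origin centre of underside
- tape_roll: bystander: roll of tape, 90 mm diameter, 72 mm hole, 30 mm tall, lying flat; origin centre of underside
- wood_block: bystander: wooden block 70 x 45 x 38 mm (x, y, z); origin centre of underside
- screwdriver: bystander: screwdriver 200 mm long along its x, handle (26 mm thick) to -x, lying on the table; origin under its middle
- hammer: bystander: hammer 260 mm long along its x, handle (26 mm thick) to -x, head at the +x end 88 mm across and 26 mm thick, lying on the table; origin under its middle
- rib: bystander: light aluminium channel 160 x 40 x 20 mm along its x, lying on the table; origin centre of underside
There are look-alikes about, which are no part of the job. Leave any green look-alike of the bearing alone. What is shaped like the cap but turquoise is not meant.

How it is judged:
By the outcome, as a careful person would: the job done as asked, in the order asked, and still so for the second after the job is handed in, with the robot touching nothing.
It also fails if it takes over 72 s, if anything falls off the work surface, if the arm or the gripper's body presses on something with over 40 N, if the wrist force passes 120 N, or if a joint passes its speed limit or range.

ROBOT

A 7-joint arm with a two-finger parallel gripper is mounted at the origin on the work surface. World frame = base frame: x ahead of the robot, y to its left, z up, the work surface at z = 0. Lengths are in m, angles in rad, forces in N, time in s.
With the tool pointing down it reaches from about 0.425 to 0.825 m from the base axis. Payload 3.6 kg.
Tool frame: the origin (TCP) lies on the mounting face of the last link; the fingertips stand 186 mm ahead of it and the grasp point (between the pads) lies 167 mm ahead of it; z points along the fingers, y is the direction in which the jaws open and shut (so a half turn about z gives the same grasp; the last joint's range is limited). The gripper opens to 93 mm and grips with 3 to 60 N. Pads are 15 mm wide; open, the fingers measure 128 mm over their backs; the gripper's body (75 mm by 188 mm) begins 65 mm behind the grasp point.
Start: joints at [1.181, 0.615, -0.013, 1.423, 0.008, 1.103, -0.04], TCP at [0.231, -0.607, 0.405] pointing down, gripper open.
Joint ranges: [-3.12, 3.12], [-0.3, 2.06], [-1.34, 1.32], [0.26, 2.42], [-1.36, 4.5], [0.01, 1.98], [-2.84, 2.84]. Speed limits (rad/s): [2.79, 2.79, 3.14, 3.14, 3.14, 3.14, 3.14].

INTERFACE

Orientations are given as a unit quaternion [x, y, z, w].
In Python, from cell import r gives the robot as it stands.
- The arm moves only by the tool jog_arm, never from a script. Its argument "targets" is a list of rows, each a list of 3 entries, a list of its own where there are three numbers: the shift along the world's x, y, z in m, then the turn about the world's z in degrees, then the closure in counts, from 0 (fully open) to 255 (shut). In form: [[[tx, ty, tz], spin, grip], ...]. A call has 1 to 10 rows; each row shifts and turns the pose as measured when the row begins; what a row does not reach is not made up. A row lasts 1/12 s, in which the tool goes at most 41.7 mm and 7.16 degrees, less where a joint would pass 70% of its speed; a pose out of reach is approached as far as the arm can. A call is refused whole if a number of a shift passes 0.0417 or a number of a turn 7.16, either way. A call with a gripper value outside its range is refused whole. The fingers move at their own pace and stop on an object; "newtons" is the grip in N (left out, the last holds). Time passes only in rows, so rows that do not move let the fingers close. It gives the time, the measured TCP pose, the force and the opening at its end, in the units of the state.
- r.get_state(): the state, without advancing time (a new reading comes with each control period).
- r.camera(name): name is "scene" or "top" or "wrist"; returns a dict with "frame" (400x640x3 uint8, red, green, blue), "range_z" (400x640 float32, m along the optical axis (not along the pixel's ray), 0 where there is no reading), "K" (3x3 intrinsics, pixels), "camera_from_world" (4x4, takes a point from world to camera coordinates); the wrist camera has in their place "tool_from_camera" (4x4, takes a point from camera to tool coordinates, whose origin is the TCP and whose axes are the flange's). Camera axes: x right, y down, z forward; pixel columns grow to the right and rows downward; lengths in m; the calibration is good to about 2 mm. A picture is of the moment at which its call begins: read the wrist's pose just before it.
- r.sign_off(): hands the job in, once; it reports no verdict.
Trained networks look in the newest picture that a camera, given by its name, has taken for a name from the list of things; names that differ only in an ending like _2 or _b are one class to them, and where a whole thing is asked for, a point or a joint stands for the part that bears it (a point fixed in the world has none). Each returns a list of dicts, best first, with "conf" (0 to 1); they miss things now and then, are a little off and sometimes report something else, mostly with a low value. They report only what shows in the picture. A call takes as long as a camera call. They do not tell look-alikes from the thing itself.
- r.find_in(thing, camera): "position" ([x, y, z] in m, in world coordinates, good to about 4 mm: the middle of the surface that is visible of it).
- r.trace(thing, camera): "mask" (400x640 bool, what is visible of it).
- r.tip_of(thing, camera): "position" ([x, y, z] in m, in world coordinates, good to about 4 mm: a listed point, or the origin of a listed thing).
The state is a dict: "t": time; "q": joint angles; "qvel": joint speeds; "effort": joint torques, N m; "eef_pos": TCP position; "tcp_rot": TCP orientation; "contact_force": force on the tool from outside, world axes, zero at the start; "wrist_torque": the same for the moment, N m; "gripper_width": finger opening in m.
Only numpy, scipy, OpenCV 4.12 (cv2) and the standard library are available. Lean on these libraries where they do the work, as an engineer would, in place of code of your own. Each camera call takes 0.05 s, during which the arm holds its last target.

## Working session

There is one attempt and no reset: what is moved stays moved. The work goes in short steps, Python scripts to look and compute and a tool call to move; the robot and the scene stay as the last step left them, time stands still between calls to the robot, and variables do not carry over. Pictures are saved under pics/ and viewed, and the job is handed in when it is done.

Besides the shell and the picture viewer there is one more tool, called after "Emit:" as a command line: name --argument value ..., lists and objects as JSON in quotes. jog_arm: Moves the arm, as the interface text tells. Its arguments: {"type":"object","properties":{"targets":{"type":"array"},"newtons":{"type":"number"}},"required":["targets"]}

```bash
ls -la; mkdir -p pics
cat > h.py <<'E'
import numpy as np, cv2
from scipy.spatial.transform import Rotation as R
from cell import r
def save(c,name,scale=1,crop=None):
    im=c["frame"][:,:,::-1]
    if crop: x0,y0,x1,y1=crop; im=im[y0:y1,x0:x1]
    if scale!=1: im=cv2.resize(im,None,fx=scale,fy=scale,interpolation=cv2.INTER_CUBIC)
    cv2.imwrite("pics/"+name,im)
def cloud(c,st=None):
    K=c["K"];z=c["range_z"];h,w=z.shape
    u,v=np.meshgrid(np.arange(w),np.arange(h))
    P=np.stack([(u-K[0,2])/K[0,0]*z,(v-K[1,2])/K[1,1]*z,z],-1)
    if "camera_from_world" in c: T=np.linalg.inv(c["camera_from_world"])
    else:
        T=np.eye(4);T[:3,:3]=R.from_quat(st["tcp_rot"]).as_matrix();T[:3,3]=st["eef_pos"];T=T@c["tool_from_camera"]
    W=P@T[:3,:3].T+T[:3,3]; W[z<=0]=np.nan
    return W
E
python3 - <<'E'
from h import *
s=r.get_state();print({k:np.round(v,3) for k,v in s.items()})
for n in ["scene","top"]:
    c=r.camera(n);save(c,n+"0.png",1.25);np.savez(n+"0.npz",**c)
    for t in ["axle","axle_stand","plate_top","sleeve","bearing","washer","cap","bottle","tin","tape_roll","wood_block","screwdriver","hammer","rib"]:
        for f in ("find_in","tip_of"):
            if f=="find_in" and t=="plate_top": continue
            try:
                for d in getattr(r,f)(t,n): print(n,f,t,np.round(d["position"],3),round(d["conf"],2))
            except Exception as e: print(n,f,t,e)
print(r.get_state()["t"])
E
```

```text
total 12
drwxr-xr-x  3 agent agent 4096 Dec  7 14:47 .
drwxr-xr-x 23 root  root  4096 Dec  7 14:47 ..
drwxr-xr-x  2 agent agent 4096 Dec  7 14:47 pics
{'t': np.float64(0.0), 'q': array([ 1.181,  0.616, -0.013,  1.425,  0.008,  1.103, -0.04 ]), 'qvel': array([ 0.   ,  0.001, -0.001, -0.001,  0.   , -0.   , -0.001]), 'effort': array([-1.0000e-03, -4.5893e+01,  2.0900e-01, -1.6574e+01, -6.1000e-02,
        2.1000e-02,  0.0000e+00]), 'eef_pos': array([ 0.231, -0.607,  0.404]), 'tcp_rot': array([ 0.983,  0.181, -0.   , -0.001]), 'contact_force': array([0.24 , 0.151, 0.21 ]), 'wrist_torque': array([ 0.   ,  0.037, -0.01 ]), 'gripper_width': np.float64(0.093)}
scene find_in axle [0.625 0.036 0.108] 0.95
scene tip_of axle [0.576 0.347 0.028] 0.36
scene find_in axle_stand [0.626 0.028 0.049] 0.86
scene tip_of axle_stand [ 0.594  0.061 -0.001] 0.61
scene tip_of plate_top [0.612 0.05  0.152] 0.93
scene tip_of plate_top [ 0.582 -0.235 -0.001] 0.52
scene find_in sleeve [0.583 0.336 0.042] 0.6
scene tip_of sleeve [0.576 0.349 0.028] 0.63
scene tip_of sleeve [0.549 0.235 0.003] 0.33
scene find_in b
[... 2213 characters left out ...]
1] 0.94
top tip_of cap [ 0.43  -0.204 -0.003] 0.91
top tip_of bottle [ 0.547  0.236 -0.001] 0.61
top find_in tin [ 0.577 -0.224  0.109] 0.95
top tip_of tin [ 0.585 -0.23   0.001] 0.83
top find_in tape_roll [0.402 0.369 0.029] 0.59
top find_in tape_roll [ 0.363 -0.381  0.038] 0.55
top tip_of tape_roll [0.403 0.371 0.003] 0.87
top tip_of wood_block [ 0.367 -0.385 -0.004] 0.7
top find_in screwdriver [0.317 0.236 0.022] 0.94
top tip_of screwdriver [ 0.28   0.24  -0.001] 0.97
top find_in hammer [ 0.24  -0.257  0.028] 0.64
top find_in hammer [0.535 0.226 0.123] 0.38
top tip_of hammer [ 0.28  -0.26   0.003] 0.77
top find_in rib [0.71  0.25  0.003] 0.96
top tip_of rib [ 0.709  0.248 -0.002] 0.67
2.8
```

View pics/scene0.png

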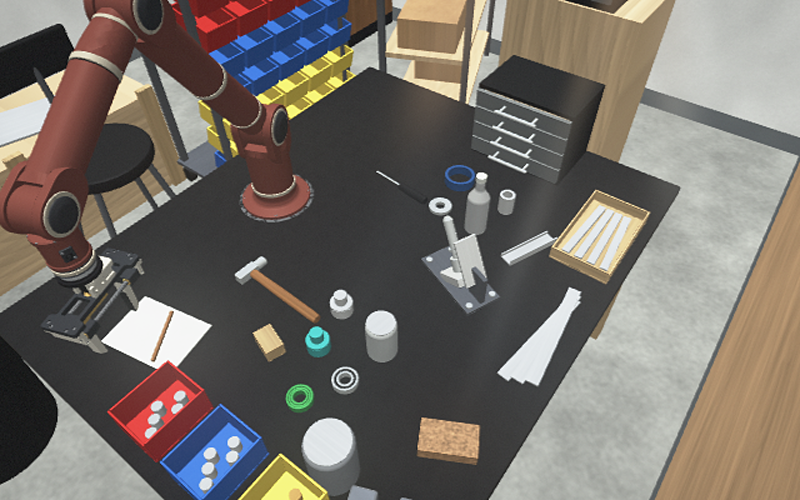

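View pics/top0.png

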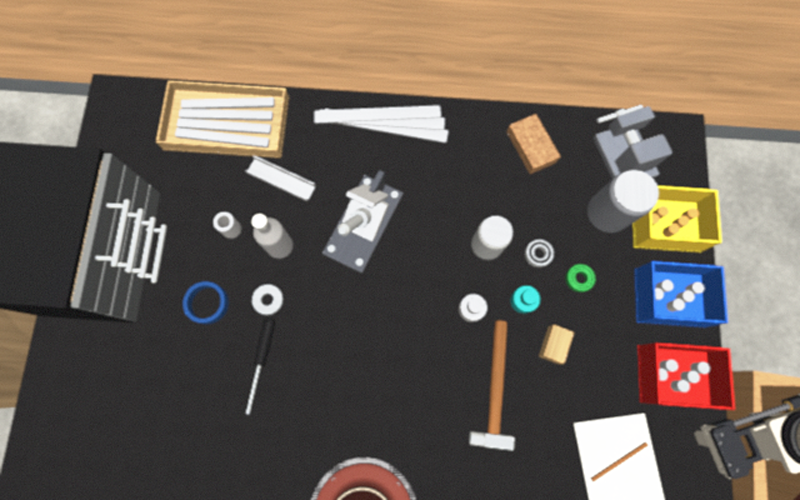

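```bash
cat > m.py <<'E'
from h import *
def circ(P):
    A=np.c_[2*P[:,:2],np.ones(len(P))];b=(P[:,:2]**2).sum(1);s=np.linalg.lstsq(A,b,rcond=None)[0]
    return s[:2],np.sqrt(s[2]+s[:2]@s[:2])
E
python3 - <<'E'
from m import *
for n in ["scene","top"]:
    c=dict(np.load(n+"0.npz"));W=cloud(c)
    for t,x,y,z,rad in [("sleeve",.576,.349,.06,.022),("bearing",.568,-.35,.018,.03),("green",.518,-.44,.018,.03),("washer",.422,.247,.012,.033),("capknob",.43,-.202,.064,.016),("turq",.457,-.316,.064,.016),("tin",.583,-.23,.11,.036),("bottle",.547,.236,.19,.012)]:
        m=(np.hypot(W[...,0]-x,W[...,1]-y)<rad+.012)&(abs(W[...,2]-z)<.006)
        P=W[m]
        if len(P)<5: print(n,t,len(P));continue
        b=(P[:,:2].min(0)+P[:,:2].max(0))/2
        (cc,w,_)=cv2.minAreaRect(P[:,:2].astype(np.float32)); (ec,er)=cv2.minEnclosingCircle(P[:,:2].astype(np.float32))
        print(n,t,len(P),"mean",P.mean(0).round(4),"bbox",b.round(4),"encl",np.round(ec,4),round(er,4),"col",c["frame"][m].mean(0).round())
    # axle
    m=(np.hypot(W[...,0]-.6,W[...,1]-.06)<.1)&(W[...,2]>.02)
    P=W[m];print(n,len(P),P[:,2].max())
    np.save(n+"_ax.npy",P)
c=dict(np.load("scene0.npz"));save(c,"scene_ax.png",5,(330,160,410,260))
c=dict(np.load("top0.npz"));save(c,"top_ax.png",6,(250,120,340,220))
E
```

```text
scene sleeve 66 mean [0.5792 0.347  0.0593] bbox [0.579  0.3483] encl [0.5786 0.3474] 0.0256 col [197. 201. 202.]
scene bearing 281 mean [ 0.5699 -0.3494  0.017 ] bbox [ 0.5691 -0.3489] encl [ 0.5696 -0.348 ] 0.031 col [158. 164. 165.]
scene green 300 mean [ 0.5196 -0.4407  0.0173] bbox [ 0.5188 -0.4403] encl [ 0.5181 -0.44  ] 0.0318 col [ 85. 177. 102.]
scene washer 175 mean [0.4228 0.2425 0.0118] bbox [0.4164 0.2445] encl [0.4168 0.242 ] 0.0389 col [197. 203. 205.]
scene capknob 76 mean [ 0.4357 -0.2043  0.0641] bbox [ 0.434  -0.2031] encl [ 0.4332 -0.2046] 0.0175 col [210. 214. 216.]
scene turq 92 mean [ 0.461  -0.3167  0.0636] bbox [ 0.4603 -0.3158] encl [ 0.4603 -0.3155] 0.017 col [ 85. 201. 197.]
scene tin 391 mean [ 0.5842 -0.2341  0.1102] bbox [ 0.5851 -0.2333] encl [ 0.5854 -0.232 ] 0.0352 col [220. 225. 227.]
scene bottle 47 mean [0.5477 0.2335 0.1894] bbox [0.5471 0.2352] encl [0.5456 0.236 ] 0.0169 col [232. 233. 230.]
scene 1225 0.1716237302821254
top sleeve 130 mean [0.5765 0.3487 0.0592] bbox [0.5768 0.3489] encl [0.5777 0.3486] 0.023 col [224. 225. 226.]
top bearing 288 mean [ 0.5681 -0.3477  0.018 ] bbox [ 0.568  -0.3474] encl [ 0.5685 -0.3487] 0.0306 col [174. 177. 179.]
top green 305 mean [ 0.5176 -0.4392  0.0179] bbox [ 0.5189 -0.4399] encl [ 0.5182 -0.4399] 0.0307 col [ 72. 193.  95.]
top washer 380 mean [0.4214 0.2448 0.0117] bbox [0.4221 0.2451] encl [0.4241 0.2437] 0.0356 col [223. 226. 228.]
top capknob 118 mean [ 0.4332 -0.2019  0.0641] bbox [ 0.434  -0.2016] encl [ 0.4334 -0.2025] 0.0158 col [236. 237. 239.]
top turq 115 mean [ 0.4596 -0.3148  0.0647] bbox [ 0.46   -0.3151] encl [ 0.4596 -0.3151] 0.0158 col [ 73. 230. 224.]
top tin 493 mean [ 0.582  -0.232   0.1105] bbox [ 0.5827 -0.233 ] encl [ 0.5823 -0.2331] 0.0336 col [237. 239. 240.]
top bottle 108 mean [0.5454 0.2345 0.1895] bbox [0.5458 0.2351] encl [0.5459 0.2347] 0.0142 col [251. 251. 249.]
top 1270 0.17221510892740832
```

View pics/scene_ax.png

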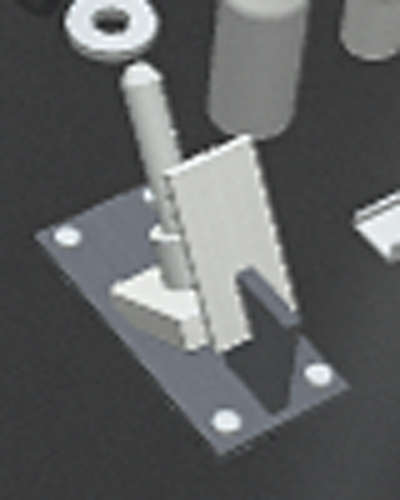

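View pics/top_ax.png

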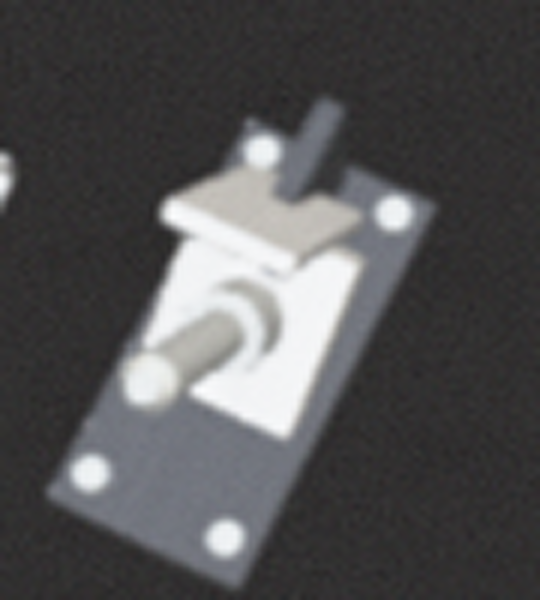

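Run:
```python
from m import *
from scipy.optimize import least_squares
a=.56
def ax(p,W):
    x,y,th=p; ex=np.array([np.cos(th),np.sin(th),0]);ey=np.array([-np.sin(th),np.cos(th),0]);ez=np.array([0,0,1])
    Z=-np.sin(a)*ex+np.cos(a)*ez;X=np.cos(a)*ex+np.sin(a)*ez
    d=W-np.array([x,y,.075]);return d@X,d@ey,d@Z
for n in ["top","scene"]:
    c=dict(np.load(n+"0.npz"));W=cloud(c)
    fr=c["frame"].astype(int)
    m=(np.hypot(W[...,0]-.595,W[...,1]-.06)<.13)&(abs(W[...,2]-.012)<.005)
    P=W[m][:,:2].astype(np.float32); print(n,"base",cv2.minAreaRect(P))
    Q=W[(np.hypot(W[...,0]-.595,W[...,1]-.06)<.13)&(W[...,2]>.02)]
    p=np.array([.595,.06,-.45])
    for it in range(6):
        X,Y,Z=ax(p,Q)
        tol=.008 if it<3 else .004
        ms=(Z>.005)&(Z<.098)&(np.hypot(X,Y)<.012+tol)
        mp=(abs(X-.053)<tol)&(abs(Y)<.028)&(Z<.058)&(Z>-.0)   # front face
        mb=(abs(X-.063)<tol)&(abs(Y)<.028)&(Z<.058)&(Z>-.0)
        mt=(abs(Z-.06)<tol)&(X>.053)&(X<.063)&(abs(Y)<.03)
        def res(p):
            X,Y,Z=ax(p,Q)
            return np.r_[np.hypot(X,Y)[ms]-.012,X[mp]-.053,X[mb]-.063,Z[mt]-.06]
        s=least_squares(res,p,loss="soft_l1",f_scale=.001);p=s.x
    print(n,p.round(4),ms.sum(),mp.sum(),mb.sum(),mt.sum(),np.sqrt((s.fun**2).mean()))
    X,Y,Z=ax(p,Q)
    mm=(np.hypot(X,Y)<.01)&(Z>.09); print("tip z max",Z[mm].max(), "Q",Q[mm].max(0))
    th=p[2];ex=np.array([np.cos(th),np.sin(th),0])
    o=np.r_[p[:2],.075];zz=-np.sin(a)*ex+np.array([0,0,np.cos(a)])
    for h in (.03,.069,.084,.09,.108): print(h,(o+h*zz).round(4))
```

```text
top base ((0.6081714630126953, 0.03887002170085907), (0.15752923488616943, 0.22058901190757751), 78.34392547607422)
top [ 0.5983  0.0565 -0.3883] 123 9 130 84 0.0010659584586098518
tip z max 0.1099282599650531 Q [0.55619713 0.08612585 0.17221511]
0.03 [0.5835 0.0625 0.1004]
0.069 [0.5644 0.0704 0.1335]
0.084 [0.557  0.0734 0.1462]
0.09 [0.554  0.0746 0.1513]
0.108 [0.5452 0.0782 0.1665]
scene base ((0.6187235713005066, 0.0866941511631012), (0.17697304487228394, 0.22897234559059143), 66.3042984008789)
scene [ 0.5981  0.0573 -0.3715] 162 2 283 25 0.0018654193940592762
tip z max 0.10887746972803052 Q [0.55606647 0.08257936 0.17127531]
0.03 [0.5833 0.0631 0.1004]
0.069 [0.5639 0.0706 0.1335]
0.084 [0.5565 0.0735 0.1462]
0.09 [0.5536 0.0747 0.1513]
0.108 [0.5446 0.0781 0.1665]
```

Run:
```python
from m import *
for n,px,off,s in [("top",[(92,472),(225,538),(262,152),(395,213)],(250,120),6),("scene",[(68,236),(227,420),(319,374)],(330,160),5)]:
    c=dict(np.load(n+"0.npz"));K=c["K"];T=np.linalg.inv(c["camera_from_world"])
    L=[]
    for u,v in px:
        d=T[:3,:3]@np.array([((u/s+off[0])-K[0,2])/K[0,0],((v/s+off[1])-K[1,2])/K[1,1],1]);k=(.016-T[2,3])/d[2];L.append((T[:3,3]+k*d)[:2])
    L=np.array(L);print(n,L.round(4),L.mean(0))
    if n=="top":
        for i,j in((0,2),(1,3),(0,1),(2,3)): d=L[j]-L[i];print(np.arctan2(d[1],d[0]),np.linalg.norm(d))
    else:
        d=L[2]-L[1];print(np.arctan2(d[1],d[0]),np.linalg.norm(d)); d=L[1]-L[0];print(np.arctan2(d[1],d[0]),np.linalg.norm(d))
    print("cam",T[:3,3])
    Q=np.load(n+"_ax.npy")
    # plate top edge: pixels; shaft slices
    for z in np.arange(.10,.175,.01):
        m=abs(Q[:,2]-z)<.005
        m&=(Q[:,0]<.60)
        if m.sum()>3: print(z.round(3),m.sum(),Q[m].mean(0).round(4))
```

```text
top [[ 0.5444  0.1135]
 [ 0.5175  0.0491]
 [ 0.7082  0.0476]
 [ 0.6819 -0.0182]] [0.61297028 0.04799929]
-0.3821449326272319 0.1765201089853697
-0.38863339121699053 0.1776558849346764
-1.9671884619205877 0.06975991153175702
-1.9509923825494693 0.07090567103970401
cam [ 0.26745834 -0.03573279  1.12994389]
0.1 15 [0.5903 0.0529 0.1003]
0.11 14 [0.5825 0.0569 0.111 ]
0.12 15 [0.5804 0.0595 0.1199]
0.13 15 [0.5728 0.061  0.1307]
0.14 17 [0.5668 0.0634 0.1395]
0.15 17 [0.5623 0.0659 0.1497]
0.16 47 [0.5492 0.0744 0.1612]
0.17 37 [0.5499 0.0752 0.1678]
scene [[ 0.5198  0.0531]
 [ 0.6834 -0.0129]
 [ 0.7104  0.0513]] [0.63789672 0.03049643]
1.172645770596687 0.06958024290729263
-0.3829826290515783 0.17636446838433137
cam [ 1.04848764 -0.77148899  1.11989336]
0.1 12 [0.5856 0.0516 0.1003]
0.11 12 [0.5773 0.0547 0.1108]
0.12 21 [0.5779 0.059  0.1208]
0.13 30 [0.5738 0.0622 0.131 ]
0.14 29 [0.5686 0.0642 0.1405]
0.15 30 [0.5613 0.0675 0.1504]
0.16 29 [0.5531 0.0696 0.1598]
0.17 22 [0.5538 0.0731 0.1675]
```

Run:
```python
from m import *
c=dict(np.load("top0.npz"));save(c,"top_parts.png",5,(360,170,490,290))
```

```text
(no output)
```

View pics/top_parts.png

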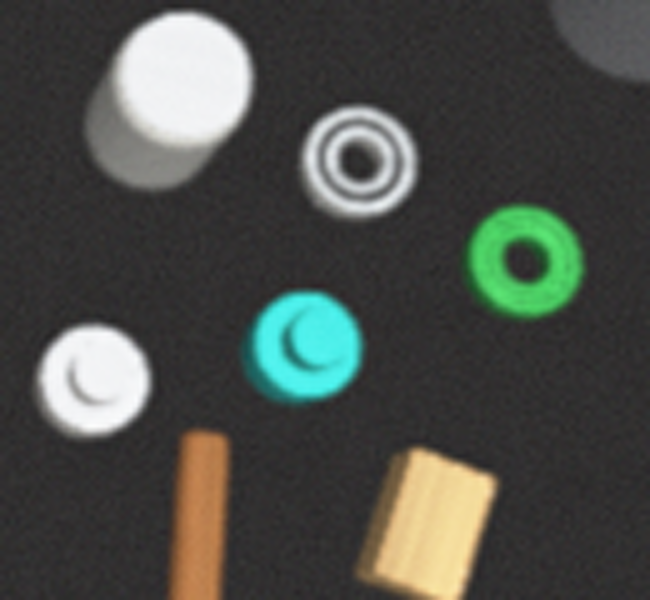

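Emit:
jog_arm --targets '[[[0.016, 0.036, 0], 7, 0], [[0.016, 0.036, 0], 7, 0], [[0.016, 0.036, 0], 7, 0], [[0.016, 0.036, 0], 7, 0], [[0.016, 0.036, 0], 7, 0], [[0.016, 0.036, 0], 7, 0], [[0.016, 0.036, 0], 7, 0], [[0.016, 0.036, 0], 7, 0], [[0.016, 0.036, 0], 7, 0], [[0.016, 0.036, 0], 7, 0]]'

```text
t: 3.63
eef_pos: [0.3874, -0.2402, 0.4053]
tcp_rot: [0.695, 0.719, -0.001, 0.008]
contact_force: [1.1, 0.2, -0.2]
gripper_width: 0.0931
```

Emit:
jog_arm --targets '[[[0.019, 0.037, 0], 6, 0], [[0.019, 0.037, 0], 6, 0], [[0.019, 0.037, 0], 6, 0], [[0.019, 0.037, 0.002], 0, 0], [[0.019, 0.037, 0], 0, 0], [[0.019, 0.037, 0], 0, 0], [[0.019, 0.037, 0], 0, 0], [[0.019, 0.037, 0], 0, 0], [[0.019, 0.037, 0], 0, 0], [[0.019, 0.037, 0], 0, 0]]'

```text
t: 4.47
eef_pos: [0.5748, 0.132, 0.4108]
tcp_rot: [0.568, 0.823, 0.0, 0.013]
contact_force: [1.5, -0.1, -0.0]
gripper_width: 0.0929
```

Emit:
jog_arm --targets '[[[0.002, 0.037, 0], 0, 0], [[0.002, 0.037, 0], 0, 0], [[0.002, 0.037, 0], 0, 0], [[0.002, 0.037, -0.005], 0, 0], [[0.002, 0.036, -0.02], 0, 0]]'

```text
t: 4.88
eef_pos: [0.5893, 0.324, 0.3894]
tcp_rot: [0.571, 0.821, 0.005, 0.017]
contact_force: [0.2, 0.3, 0.3]
gripper_width: 0.0931
```

```bash
cat >> m.py <<'E'
def tool():
    s=r.get_state();M=R.from_quat(s["tcp_rot"]).as_matrix();g=s["eef_pos"]+.167*M[:,2]
    print("t",round(s["t"],2),"grasp",g.round(4),"zax",M[:,2].round(4),"jaw deg",round(np.degrees(np.arctan2(M[1,1],M[0,1])),1),"q",np.round(s["q"],2),"F",np.round(s["contact_force"],1),"w",round(float(s["gripper_width"]),4))
    return s,M,g
E
python3 - <<'E'
from m import *
s,M,g=tool()
c=r.camera("wrist");save(c,"w1.png",1.25);W=cloud(c,s)
m=(np.hypot(W[...,0]-.577,W[...,1]-.349)<.04)&(abs(W[...,2]-.06)<.008);P=W[m]
print(len(P),P.mean(0).round(4),cv2.minEnclosingCircle(P[:,:2].astype(np.float32)))
E
```

```text
t 4.88 grasp [0.5949 0.3223 0.2225] zax [ 0.0332 -0.0105 -0.9994] jaw deg 20.4 q [-0.29  0.7  -0.48  1.37  0.36  1.13 -0.46] F [0.2 0.3 0.3] w 0.0931
814 [0.577  0.3509 0.0583] ((0.5771019458770752, 0.3504578769207001), 0.02200274169445038)
```

View pics/w1.png

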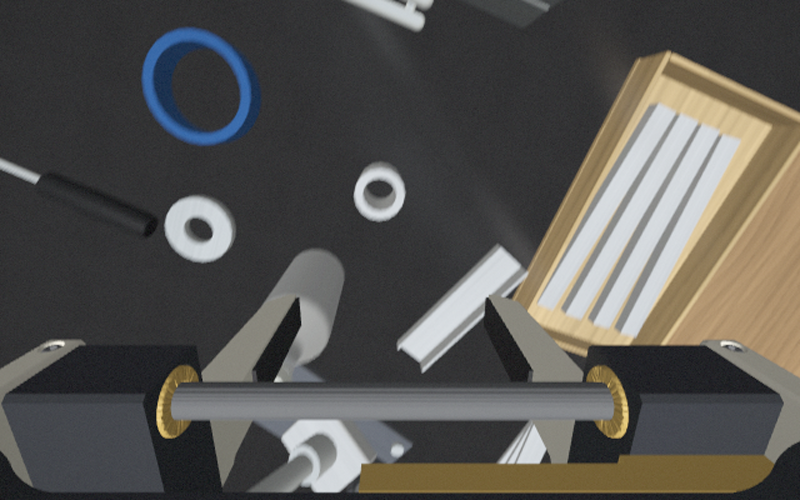

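Emit:
jog_arm --targets '[[[-0.009, 0.014, -0.03], 0, 0], [[-0.009, 0.014, -0.035], 0, 0], [[0, 0, -0.04], 0, 0], [[0, 0, -0.04], 0, 0], [[0, 0, -0.025], 0, 0], [[0, 0, -0.006], 0, 0]]'

```text
t: 5.43
eef_pos: [0.5641, 0.367, 0.2031]
tcp_rot: [0.562, 0.827, 0.009, 0.01]
contact_force: [-0.2, -1.4, 0.1]
gripper_width: 0.0931
```

Run:
```python
from m import *
tool()
```

```text
t 5.43 grasp [0.5687 0.3675 0.0361] zax [ 0.0272  0.0031 -0.9996] jaw deg 21.6 q [-0.39  0.9  -0.4   1.53  0.47  0.78 -0.61] F [-0.2 -1.4  0.1] w 0.0931
```

Emit:
jog_arm --targets '[[[0.004, -0.009, 0.008], 0, 0], [[0.004, -0.009, 0.002], 0, 0], [[0, 0, 0], 0, 0]]'

```text
t: 5.68
eef_pos: [0.5729, 0.3469, 0.2133]
tcp_rot: [0.562, 0.827, 0.007, 0.01]
contact_force: [-0.3, -0.2, 1.7]
gripper_width: 0.0928
```

Run:
```python
from m import *
tool()
```

```text
t 5.68 grasp [0.5771 0.3469 0.0463] zax [ 2.490e-02  1.000e-04 -9.997e-01] jaw deg 21.6 q [-0.35  0.89 -0.41  1.53  0.47  0.8  -0.58] F [-0.3 -0.2  1.7] w 0.0928
```

Emit:
jog_arm --targets '[[[0, 0.003, 0], 0, 160], [[0, 0, 0], 0, 255], [[0, 0, 0], 0, 255], [[0, 0, 0], 0, 255], [[0, 0, 0], 0, 255], [[0, 0, 0], 0, 255]]' --newtons 15

```text
t: 6.18
eef_pos: [0.5768, 0.3494, 0.223]
tcp_rot: [0.564, 0.825, 0.015, 0.014]
contact_force: [-0.3, 0.7, 0.1]
gripper_width: 0.0575
```

Emit:
jog_arm --targets '[[[0, 0, -0.005], 0, 255], [[0, 0, -0.004], 0, 255], [[0, 0, 0], 0, 255]]'

```text
t: 6.43
eef_pos: [0.576, 0.3502, 0.2144]
tcp_rot: [0.564, 0.826, 0.014, 0.013]
contact_force: [-0.4, -0.4, 4.2]
gripper_width: 0.0435
```

Run:
```python
from m import *
tool()
```

```text
t 6.43 grasp [0.5824 0.3516 0.0476] zax [ 0.0385  0.0087 -0.9992] jaw deg 21.4 q [-0.36  0.89 -0.41  1.53  0.47  0.79 -0.58] F [-0.4 -0.4  4.2] w 0.0435
```

Emit:
jog_arm --targets '[[[0, 0, 0.02], 0, 255], [[0, 0, 0.03], 0, 255], [[0, 0, 0.035], 0, 255], [[0, 0, 0.035], 0, 255], [[0.004, 0, 0.035], 0, 255], [[0.004, -0.005, 0.035], 6.6, 255], [[0, -0.018, 0.022], 6.6, 255], [[-0.003, -0.03, 0], 6.6, 255], [[-0.004, -0.032, 0], 6.6, 255], [[-0.006, -0.032, 0], 6.6, 255]]'

```text
t: 7.27
eef_pos: [0.5641, 0.2379, 0.423]
tcp_rot: [0.285, 0.958, 0.011, 0.009]
contact_force: [0.1, -1.0, -1.4]
gripper_width: 0.0435
```

Run:
```python
from m import *
tool()
```

```text
t 7.27 grasp [0.5679 0.2407 0.256 ] zax [ 0.0227  0.0168 -0.9996] jaw deg 56.9 q [-0.03  0.61 -0.69  1.51  0.42  1.14  0.19] F [ 0.1 -1.  -1.4] w 0.0435
```

Emit:
jog_arm --targets '[[[-0.004, -0.034, 0], 5.5, 255], [[-0.004, -0.034, 0], 5.5, 255], [[-0.004, -0.034, 0], 0, 255], [[-0.005, -0.025, 0], 0, 255], [[-0.005, -0.012, 0], 0, 255], [[0, 0, 0], 0, 255]]'

```text
t: 7.77
eef_pos: [0.5399, 0.0828, 0.4159]
tcp_rot: [0.19, 0.982, 0.006, 0.003]
contact_force: [-0.3, -0.2, -2.3]
gripper_width: 0.0436
```

Run:
```python
from m import *
s,M,g=tool()
c=r.camera("wrist");save(c,"w2.png",1.25);W=cloud(c,s);np.savez("w2.npz",W=W,**c)
```

```text
t 7.77 grasp [0.5414 0.0847 0.2489] zax [ 0.0088  0.0109 -0.9999] jaw deg 68.1 q [ 0.31  0.54 -0.78  1.7   0.42  1.06  0.59] F [-0.3 -0.2 -2.3] w 0.0436
```

View pics/w2.png

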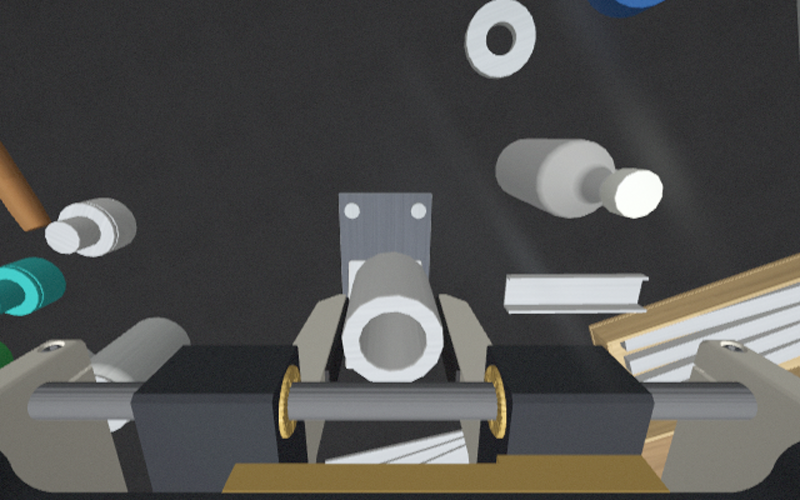

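```bash
cat >> m.py <<'E'
O=np.array([.598,.057,0.]);TH=-.385
EX=np.array([np.cos(TH),np.sin(TH),0]);EY=np.array([-np.sin(TH),np.cos(TH),0])
def uv(p): d=np.asarray(p)-O; return np.stack([d@EX,d@EY,np.asarray(p)[...,2]],-1)
E
python3 - <<'E'
from m import *
c=dict(np.load("w2.npz"));W=c["W"];U=uv(W)
for (u,v) in [(351,211),(418,211)]:
    x,y=int(u/1.25),int(v/1.25);print("bolt",np.nanmean(U[y-2:y+3,x-2:x+3].reshape(-1,3),0).round(4))
m=(abs(W[...,2]-.0133-.2480)<.008)&(np.hypot(U[...,0]+.063,U[...,1])<.035)
P=U[m];print(len(P),P.mean(0),P.min(0),P.max(0));print(cv2.minEnclosingCircle(P[:,:2].astype(np.float32)))
m=(abs(U[...,2]-.012)<.003)&(abs(U[...,0]+.1)<.06)&(abs(U[...,1])<.08)&(c["frame"].sum(-1)>150)
P=U[m];
for a in np.arange(-.13,-.09,.01):
    q=P[abs(P[:,0]-a)<.005,1]
    if len(q): print(a,q.min(),q.max(),(q.min()+q.max())/2)
print(uv(np.array([.5414,.0847,.2489])))
E
```

```text
bolt [-0.0727 -0.0361  0.0166]
bolt [-0.0729  0.035   0.0168]
4240 [-0.06670344  0.00267746  0.25972819] [-0.08612556 -0.03308791  0.25330273] [-0.04386971  0.03378033  0.26929234]
((-0.07152381539344788, 0.0002927035093307495), 0.03349298983812332)
-0.09000000000000002 -0.04813431323681888 0.049753230324861175 0.0008094585440211466
[-0.06285978  0.00441567  0.2489    ]
```

Run:
```python
from m import *
c=dict(np.load("w2.npz"));W=c["W"];U=uv(W)
m=np.zeros((400,640),bool);m[230:310,270:360]=1
m&=(abs(U[...,1]-.0044)<.024)&(U[...,2]>.250)
P=U[m];print(len(P),np.percentile(P[:,2],[5,50,95]))
zt=np.percentile(P[:,2],60);P=P[abs(P[:,2]-zt)<.004]
A=np.c_[P[:,:2],np.ones(len(P))];pl=np.linalg.lstsq(A,P[:,2],rcond=None)[0];print("plane",pl)
print(cv2.minEnclosingCircle(P[:,:2].astype(np.float32)),P[:,:2].min(0),P[:,:2].max(0))
```

```text
4444 [0.25199258 0.25967951 0.3257663 ]
plane [ 0.004715   -0.00263522  0.25986854]
((-0.06466004997491837, 0.004955588839948177), 0.024557650089263916) [-0.08591784 -0.01862414] [-0.04386971  0.02825562]
```

Emit:
jog_arm --targets '[[[0.004, -0.004, -0.008], 0, 255], [[0.003, -0.004, -0.008], 0, 255], [[0, 0, -0.004], 0, 255], [[0, 0, 0], 0, 255]]' --newtons 7

```text
t: 8.15
eef_pos: [0.5484, 0.08, 0.393]
tcp_rot: [0.186, 0.982, 0.009, 0.003]
contact_force: [-0.6, -0.1, -1.4]
gripper_width: 0.0432
```

```bash
cat >> m.py <<'E'
def rel(tipu=-.0573,tz=.1666):
    s,M,g=tool();q=uv(g);print("uv",q.round(4),"rel tip mm",((q-np.array([tipu,0,tz]))*1e3).round(1));return s,M,g
E
python3 - <<'E'
from m import *
s,M,g=rel()
c=r.camera("scene");save(c,"s2.png",6,(330,140,430,240))
E
```

```text
t 8.15 grasp [0.5501 0.0827 0.2261] zax [ 0.0098  0.0166 -0.9998] jaw deg 68.6 q [ 0.3   0.57 -0.76  1.71  0.44  1.02  0.58] F [-0.6 -0.1 -1.4] w 0.0432
uv [-0.0541  0.0058  0.2261] rel tip mm [ 3.2  5.8 59.5]
```

View pics/s2.png

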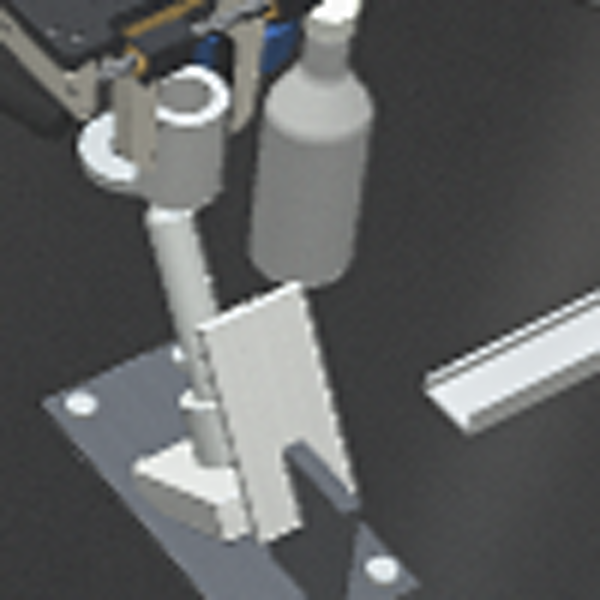

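Emit:
jog_arm --targets '[[[-0.003, -0.007, 0], 0, 255], [[0, 0, 0], 0, 255]]'

```text
t: 8.37
eef_pos: [0.5453, 0.0746, 0.3929]
tcp_rot: [0.184, 0.983, 0.01, 0.003]
contact_force: [-0.0, -1.2, -2.4]
gripper_width: 0.0428
```

Run:
```python
from m import *
s,M,g=rel()
```

```text
t 8.37 grasp [0.5468 0.0776 0.2259] zax [ 0.0093  0.0178 -0.9998] jaw deg 68.8 q [ 0.31  0.57 -0.77  1.72  0.44  1.02  0.59] F [-0.  -1.2 -2.4] w 0.0428
uv [-5.510e-02 -1.000e-04  2.259e-01] rel tip mm [ 2.2 -0.1 59.3]
```

Emit:
jog_arm --targets '[[[0, 0, -0.007], 0, 255], [[0, 0, -0.006], 0, 255], [[-0.0037, 0.0015, -0.004], 0, 255], [[-0.0037, 0.0015, -0.004], 0, 255], [[0, 0, 0], 0, 255]]'

```text
t: 8.78
eef_pos: [0.5378, 0.0777, 0.3712]
tcp_rot: [0.184, 0.983, 0.01, 0.005]
contact_force: [0.6, -0.6, -1.6]
gripper_width: 0.0426
```

Run:
```python
from m import *
s,M,g=rel()
c=r.camera("scene");save(c,"s3.png",6,(330,140,430,240))
```

```text
t 8.78 grasp [0.5401 0.0806 0.2043] zax [ 0.014   0.0172 -0.9998] jaw deg 68.8 q [ 0.3   0.58 -0.75  1.77  0.46  0.96  0.56] F [ 0.6 -0.6 -1.6] w 0.0426
uv [-6.250e-02  1.000e-04  2.043e-01] rel tip mm [-5.2  0.1 37.7]
```

View pics/s3.png

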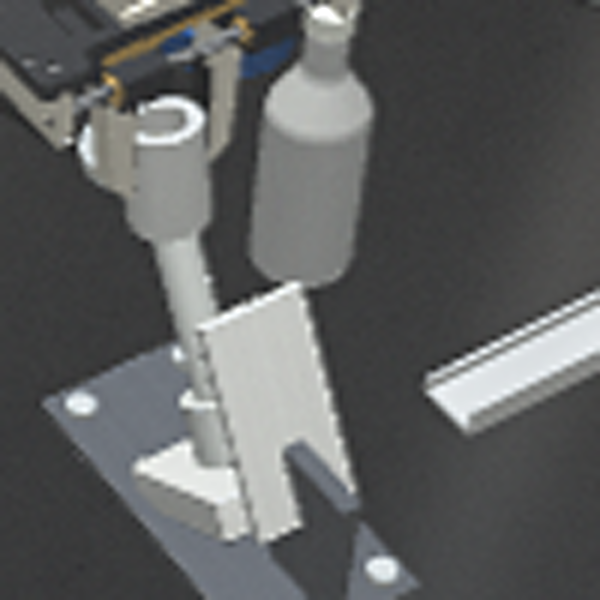

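Emit:
jog_arm --targets '[[[-0.0024, 0.001, -0.006], 0, 255], [[-0.0024, 0.001, -0.006], 0, 255], [[0.0005, -0.0002, -0.005], 0, 255], [[0.001, -0.0004, -0.005], 0, 255], [[0.0005, -0.0002, -0.001], 0, 255]]'

```text
t: 9.25
eef_pos: [0.5353, 0.0784, 0.3475]
tcp_rot: [0.185, 0.983, 0.009, 0.007]
contact_force: [0.8, -2.0, -0.2]
gripper_width: 0.0429
```

Run:
```python
from m import *
s,M,g=rel()
c=r.camera("scene");save(c,"s4.png",6,(330,140,430,240))
```

```text
t 9.25 grasp [0.5382 0.081  0.1806] zax [ 0.0175  0.0155 -0.9997] jaw deg 68.7 q [ 0.28  0.6  -0.73  1.81  0.5   0.9   0.53] F [ 0.8 -2.  -0.2] w 0.0429
uv [-0.0644 -0.0002  0.1806] rel tip mm [-7.1 -0.2 14. ]
```

View pics/s4.png

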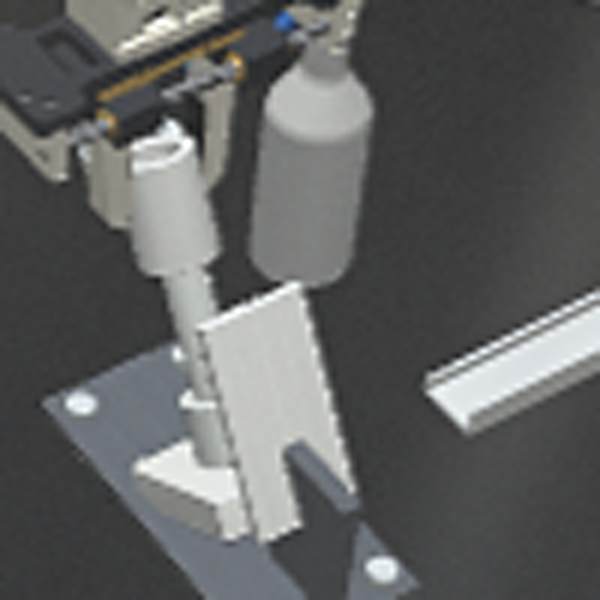

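Emit:
jog_arm --targets '[[[0.0045, -0.0018, -0.008], 0, 255], [[0.0055, -0.0022, -0.01], 0, 255], [[0.0055, -0.0022, -0.01], 0, 255], [[0.0055, -0.0022, -0.01], 0, 255], [[0.0025, -0.001, -0.004], 0, 255], [[0, 0, 0], 0, 255]]'

```text
t: 9.8
eef_pos: [0.5619, 0.0672, 0.2999]
tcp_rot: [0.186, 0.983, 0.009, 0.007]
contact_force: [1.7, -0.9, -0.4]
gripper_width: 0.0427
```

Run:
```python
from m import *
s,M,g=rel()
```

```text
t 9.8 grasp [0.5647 0.0697 0.133 ] zax [ 0.0164  0.0153 -0.9997] jaw deg 68.6 q [ 0.26  0.7  -0.68  1.79  0.56  0.84  0.52] F [ 1.7 -0.9 -0.4] w 0.0427
uv [-0.0357 -0.0007  0.133 ] rel tip mm [ 21.6  -0.7 -33.6]
```

Emit:
jog_arm --targets '[[[0.0025, -0.001, -0.005], 0, 255], [[0, 0, 0], 0, 0], [[0, 0, 0], 0, 0], [[0, 0, 0], 0, 0], [[-0.01, 0.004, 0.02], 0, 0], [[-0.01, 0.004, 0.03], 0, 0], [[0, 0, 0.03], 0, 0]]'

```text
t: 10.38
eef_pos: [0.5417, 0.0757, 0.3708]
tcp_rot: [0.184, 0.983, 0.009, -0.001]
contact_force: [-0.1, -0.1, 0.2]
gripper_width: 0.0783
```

Run:
```python
from m import *
s,M,g=rel()
c=r.camera("scene");save(c,"s5.png",6,(330,140,430,240))
```

```text
t 10.38 grasp [0.542  0.0788 0.2038] zax [ 0.0013  0.0182 -0.9998] jaw deg 68.7 q [ 0.3   0.59 -0.76  1.76  0.46  0.97  0.57] F [-0.1 -0.1  0.2] w 0.0783
uv [-0.0601 -0.0009  0.2038] rel tip mm [-2.8 -0.9 37.2]
```

View pics/s5.png

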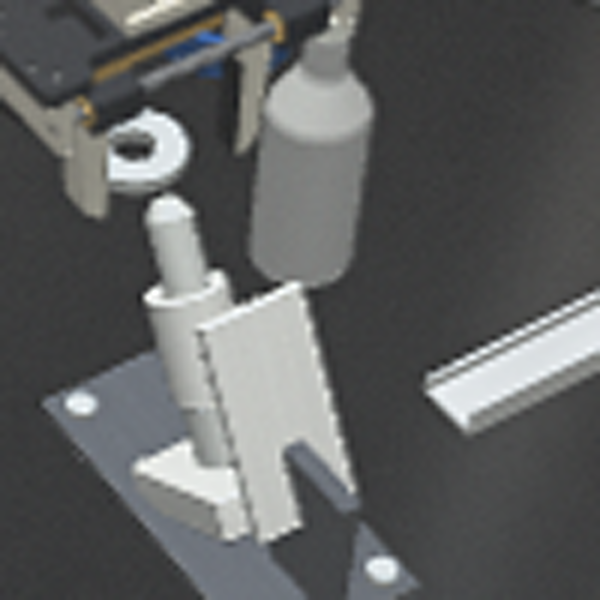

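Emit:
jog_arm --targets '[[[0.003, -0.02, 0.01], -6.8, 0], [[0.003, -0.035, 0.005], -6.8, 0], [[0.003, -0.038, 0], -6.8, 0], [[0.003, -0.038, 0], -6.8, 0], [[0.003, -0.038, 0], -6.8, 0], [[0.003, -0.038, 0], -6.8, 0], [[0.003, -0.038, 0], -6.8, 0], [[0.003, -0.038, 0], -6.8, 0], [[0.003, -0.038, 0], -6.8, 0], [[0.003, -0.03, 0], -6.8, 0]]'

```text
t: 11.27
eef_pos: [0.5703, -0.2715, 0.4058]
tcp_rot: [0.711, 0.703, 0.013, 0.024]
contact_force: [-0.4, -0.6, -0.3]
gripper_width: 0.0931
```

Run:
```python
from m import *
s,M,g=rel()
```

```text
t 11.27 grasp [ 0.5791 -0.274   0.239 ] zax [ 0.0527 -0.0154 -0.9985] jaw deg -0.7 q [ 0.66  0.6  -0.42  1.49  0.27  1.05  0.17] F [-0.4 -0.6 -0.3] w 0.0931
uv [ 0.1068 -0.3139  0.239 ] rel tip mm [ 164.1 -313.9   72.4]
```

Emit:
jog_arm --targets '[[[-0.005, -0.03, -0.01], 0, 0], [[-0.004, -0.02, -0.02], 0, 0], [[-0.001, -0.008, -0.03], 0, 0], [[0, 0, -0.03], 0, 0], [[0, 0, 0], 0, 0]]'

```text
t: 11.68
eef_pos: [0.5582, -0.3413, 0.3167]
tcp_rot: [0.717, 0.696, 0.013, 0.032]
contact_force: [-1.1, 1.0, -0.9]
gripper_width: 0.0929
```

```bash
cat >> m.py <<'E'
def wfind(name,x,y,zt,rad):
    s,M,g=tool();c=r.camera("wrist");save(c,name,1.25);W=cloud(c,s)
    m=(np.hypot(W[...,0]-x,W[...,1]-y)<rad+.015)&(abs(W[...,2]-zt)<.006)
    m=cv2.morphologyEx(m.astype(np.uint8),cv2.MORPH_OPEN,np.ones((3,3)))>0
    P=W[m];print("n",len(P),"encl",cv2.minEnclosingCircle(P[:,:2].astype(np.float32)),"bbox",P.min(0).round(4),P.max(0).round(4),"mid",((P.min(0)+P.max(0))/2).round(4))
    return s,M,g
E
python3 - <<'E'
from m import *
wfind("w3.png",.5685,-.348,.018,.03)
E
```

```text
t 11.68 grasp [ 0.5687 -0.3459  0.1501] zax [ 0.0633 -0.0271 -0.9976] jaw deg -1.7 q [ 0.73  0.72 -0.38  1.53  0.32  0.88  0.22] F [-1.1  1.  -0.9] w 0.0929
n 2095 encl ((0.5689013600349426, -0.34786179661750793), 0.029887733981013298) bbox [ 0.5397 -0.3771  0.012 ] [ 0.5986 -0.3183  0.0191] mid [ 0.5692 -0.3477  0.0156]
```

View pics/w3.png

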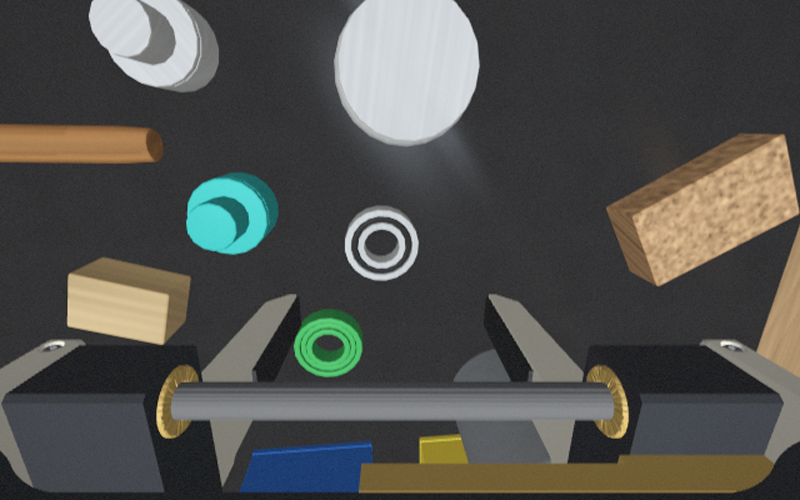

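Emit:
jog_arm --targets '[[[0, -0.001, -0.03], 0, 0], [[0, -0.001, -0.03], 0, 0], [[0, 0, -0.028], 0, 0], [[0, 0, -0.015], 0, 0], [[0, 0, 0], 0, 0]]'

```text
t: 12.15
eef_pos: [0.5658, -0.3404, 0.2272]
tcp_rot: [0.715, 0.698, 0.02, 0.045]
contact_force: [0.2, -0.3, -0.4]
gripper_width: 0.093
```

Run:
```python
from m import *
s,M,g=tool();print(M[:,1])
```

```text
t 12.15 grasp [ 0.5811 -0.3463  0.061 ] zax [ 0.0915 -0.0353 -0.9952] jaw deg -1.3 q [ 0.7   0.83 -0.33  1.59  0.38  0.68  0.17] F [ 0.2 -0.3 -0.4] w 0.093
[ 0.99546938 -0.02271083  0.09233051]
```

Emit:
jog_arm --targets '[[[0, 0, 0], 0, 0], [[0, 0, 0], 0, 0], [[0, 0, 0], 0, 0]]'

```text
t: 12.4
eef_pos: [0.5691, -0.3387, 0.2336]
tcp_rot: [0.714, 0.699, 0.023, 0.049]
contact_force: [0.9, -0.1, -0.3]
gripper_width: 0.0931
```

Run:
```python
from m import *
s,M,g=tool();print(s["eef_pos"],s["qvel"].round(3),s["effort"].round(2))
```

```text
t 12.4 grasp [ 0.5859 -0.345   0.0675] zax [ 0.1008 -0.0374 -0.9942] jaw deg -1.1 q [ 0.7   0.82 -0.34  1.59  0.37  0.68  0.17] F [ 0.9 -0.1 -0.3] w 0.0931
[ 0.56910725 -0.3387259   0.23356279] [-0.004 -0.031 -0.012 -0.021 -0.007  0.011  0.004] [ 1.000e-02 -4.869e+01 -4.120e+00 -1.248e+01 -1.000e-02 -2.700e-01
 -1.000e-02]
```

Emit:
jog_arm --targets '[[[-0.002, 0, 0.003], 7.1, 0], [[-0.002, 0, 0], 7.1, 0], [[-0.002, 0, 0], 7.1, 0], [[-0.002, 0, 0], 7.1, 0], [[-0.001, 0, 0], 7.1, 0], [[-0.001, 0, 0], 7.1, 0], [[0, 0, 0], 7.1, 0], [[0, 0, 0], 7.1, 0], [[0, 0, 0], 7.1, 0], [[0, 0, 0], 7.1, 0]]'

```text
t: 13.23
eef_pos: [0.5649, -0.3398, 0.2602]
tcp_rot: [0.167, 0.984, 0.049, 0.043]
contact_force: [0.9, -1.2, 0.1]
gripper_width: 0.0929
```

Run:
```python
from m import *
s,M,g=tool();print(s["eef_pos"],s["qvel"].round(3),s["effort"].round(2))
```

```text
t 13.23 grasp [ 0.5817 -0.3261  0.0946] zax [ 0.1007  0.0818 -0.9915] jaw deg 70.9 q [ 0.94  0.9  -0.77  1.55  0.61  0.89  1.25] F [ 0.9 -1.2  0.1] w 0.0929
[ 0.56485293 -0.33979076  0.26017554] [ 0.212  0.146 -0.464 -0.117  0.249  0.346  1.311] [ -0.48 -49.56  -9.49 -11.37  -0.49   0.    -0.77]
```

Emit:
jog_arm --targets '[[[0, 0, 0], 7.1, 0], [[0, 0, -0.002], 7.1, 0], [[0, 0, -0.002], 7.1, 0], [[0, 0, -0.002], 7.1, 0], [[0, 0, -0.002], 7.1, 0], [[0, 0, -0.002], 7.1, 0], [[0, 0, -0.002], 7.1, 0], [[0, 0, -0.002], 7.1, 0]]'

```text
t: 13.9
eef_pos: [0.5676, -0.3502, 0.2635]
tcp_rot: [-0.325, 0.944, 0.052, 0.027]
contact_force: [0.1, 0.6, 0.3]
gripper_width: 0.0927
```

Run:
```python
from m import *
s,M,g=tool();print(s["eef_pos"],s["qvel"].round(3),s["effort"].round(2))
```

```text
t 13.9 grasp [ 0.5706 -0.3308  0.0976] zax [ 0.018   0.1159 -0.9931] jaw deg 128.2 q [ 1.03  1.01 -1.02  1.48  0.78  1.14  2.15] F [0.1 0.6 0.3] w 0.0927
[ 0.5676278  -0.35015004  0.26349271] [ 0.079  0.166 -0.306 -0.086  0.253  0.36   1.333] [ -0.09 -50.41 -12.74 -10.55  -0.39  -0.26  -0.89]
```

Emit:
jog_arm --targets '[[[0, -0.002, -0.003], 3, 0], [[0, -0.002, -0.003], 0, 0], [[0, -0.002, -0.003], 0, 0], [[0, -0.002, -0.003], 0, 0], [[0, -0.002, -0.003], 0, 0], [[0, -0.002, -0.003], 0, 0], [[0, 0, -0.003], 0, 0], [[0, 0, -0.003], 0, 0], [[0, 0, -0.003], 0, 0], [[0, 0, -0.003], 0, 0]]'

```text
t: 14.73
eef_pos: [0.5686, -0.3659, 0.2384]
tcp_rot: [-0.348, 0.936, 0.047, 0.028]
contact_force: [-0.5, -0.0, -0.9]
gripper_width: 0.0928
```

Run:
```python
from m import *
s,M,g=tool();print(s["eef_pos"],s["qvel"].round(3),M[:,1])
```

```text
t 14.73 grasp [ 0.572  -0.348   0.0724] zax [ 0.0201  0.1074 -0.994 ] jaw deg 130.9 q [ 1.04  1.05 -1.01  1.46  0.82  1.12  2.2 ] F [-0.5 -0.  -0.9] w 0.0928
[ 0.5686308  -0.36588276  0.2384302 ] [-0.01   0.047  0.03   0.027  0.04  -0.06  -0.024] [-0.65371301  0.75366303  0.06820074]
```

Emit:
jog_arm --targets '[[[-0.001, 0, -0.018], 0, 0], [[-0.001, 0, -0.018], 0, 0], [[-0.001, 0, -0.009], 0, 40], [[0, 0, 0], 0, 40]]' --newtons 20

```text
t: 15.07
eef_pos: [0.5657, -0.3652, 0.1914]
tcp_rot: [-0.348, 0.936, 0.047, 0.029]
contact_force: [0.5, -0.0, 0.2]
gripper_width: 0.0841
```

Run:
```python
from m import *
s,M,g=tool();print(s["eef_pos"],s["qvel"].round(3),M[:,1])
```

```text
t 15.07 grasp [ 0.5692 -0.3472  0.0254] zax [ 0.0209  0.1075 -0.994 ] jaw deg 131.0 q [ 1.03  1.1  -0.97  1.5   0.87  1.05  2.18] F [ 0.5 -0.   0.2] w 0.0841
[ 0.56573443 -0.3651868   0.19136356] [-0.002  0.004 -0.008 -0.004 -0.001  0.005 -0.001] [-0.65422757  0.75326309  0.06768311]
```

Right on it. Close.

Emit:
jog_arm --targets '[[[0, 0, 0], 0, 255], [[0, 0, -0.001], 0, 255], [[0, 0, -0.001], 0, 255], [[0, 0, -0.001], 0, 255], [[0, 0, 0], 0, 255]]'

```text
t: 15.48
eef_pos: [0.5664, -0.3651, 0.1902]
tcp_rot: [-0.348, 0.936, 0.046, 0.029]
contact_force: [-0.1, -0.2, -2.3]
gripper_width: 0.0605
```

Run:
```python
from m import *
s,M,g=tool();print(s["eef_pos"],s["qvel"].round(3),M[:,1])
```

```text
t 15.48 grasp [ 0.5703 -0.3472  0.0242] zax [ 0.023   0.1071 -0.994 ] jaw deg 131.0 q [ 1.03  1.1  -0.97  1.49  0.87  1.04  2.17] F [-0.1 -0.2 -2.3] w 0.0605
[ 0.56642651 -0.36505657  0.1902263 ] [ 0.001 -0.009  0.003 -0.002 -0.003  0.001  0.002] [-0.65437016  0.75328434  0.06604839]
```

Emit:
jog_arm --targets '[[[0, 0, 0.005], 0, 255], [[0, 0, 0.02], 0, 255], [[0, 0, 0.03], 0, 255], [[0, 0, 0.035], 0, 255], [[0, 0, 0.035], 0, 255], [[0, 0.01, 0.035], -5, 255], [[-0.002, 0.025, 0.025], -6.5, 255], [[-0.002, 0.03, 0.01], -6.5, 255], [[-0.002, 0.035, 0], -6.5, 255], [[-0.002, 0.035, 0], -6.5, 255]]'

```text
t: 16.32
eef_pos: [0.5528, -0.2359, 0.3895]
tcp_rot: [-0.064, 0.996, 0.04, 0.041]
contact_force: [0.3, 0.7, -1.9]
gripper_width: 0.06
```

Run:
```python
from m import *
s,M,g=rel()
```

```text
t 16.32 grasp [ 0.5656 -0.2218  0.2236] zax [ 0.0763  0.0844 -0.9935] jaw deg 97.5 q [ 0.94  0.72 -0.99  1.59  0.56  1.09  1.55] F [ 0.3  0.7 -1.9] w 0.06
uv [ 0.0747 -0.2706  0.2236] rel tip mm [ 132.  -270.6   57. ]
```

Emit:
jog_arm --targets '[[[-0.003, 0.035, 0], -6, 255], [[-0.003, 0.035, 0], -6, 255], [[-0.003, 0.035, 0], -6, 255], [[-0.003, 0.035, 0], -6, 255], [[-0.003, 0.035, 0], -6, 255], [[-0.003, 0.035, 0], 0, 255], [[-0.003, 0.03, 0], 0, 255], [[-0.003, 0.02, 0], 0, 255], [[0, 0.01, 0], 0, 255], [[0, 0, 0], 0, 255]]'

```text
t: 17.15
eef_pos: [0.517, 0.0613, 0.3959]
tcp_rot: [0.2, 0.978, 0.03, 0.051]
contact_force: [0.2, -0.1, -2.9]
gripper_width: 0.0603
```

Run:
```python
from m import *
s,M,g=rel();print("jawvec",M[:,1])
c=r.camera("wrist");save(c,"w4.png",1.25);W=cloud(c,s);np.savez("w4.npz",W=W,**c)
c=r.camera("scene");save(c,"s6.png",6,(330,120,430,220))
```

```text
t 17.15 grasp [0.5357 0.0676 0.2301] zax [ 0.1119  0.0377 -0.993 ] jaw deg 67.0 q [ 0.39  0.51 -0.81  1.83  0.48  0.87  0.53] F [ 0.2 -0.1 -2.9] w 0.0603
uv [-0.0617 -0.0136  0.2301] rel tip mm [ -4.4 -13.6  63.5]
jawvec [0.38904677 0.9178506  0.07869485]
```

View pics/w4.png

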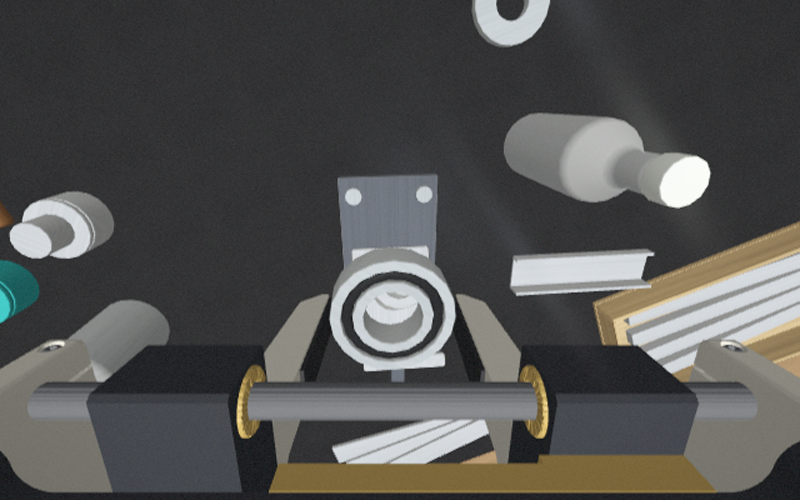

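View pics/s6.png

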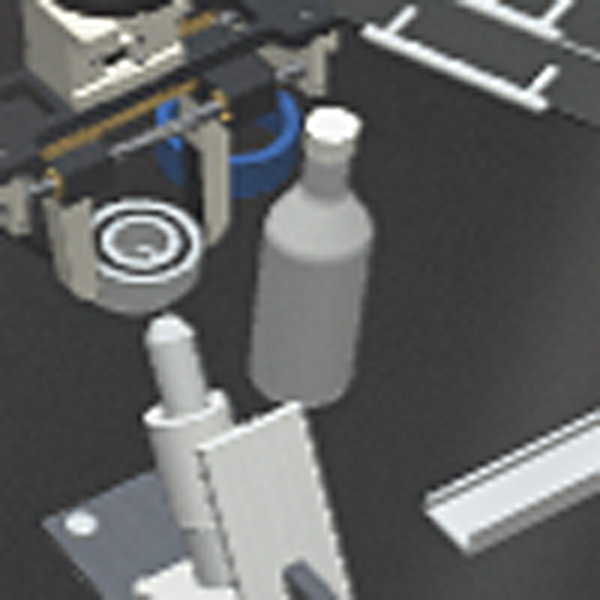

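```bash
cat >> m.py <<'E'
def ring(W,g,M,rad,box,off=.01):
    """fit plane+circle to ring top seen by wrist"""
    U=uv(W);G=uv(g+off*M[:,2])
    m=np.zeros(U.shape[:2],bool);x0,y0,x1,y1=box;m[y0:y1,x0:x1]=1
    D=U-G
    m&=(np.hypot(D[...,0],D[...,1])<rad+.01)&(abs(D[...,2])<.02)&(abs(D[...,1])<rad-.002)
    P=U[m]
    best=None;rng=np.random.default_rng(0)
    for _ in range(400):
        p=P[rng.choice(len(P),3,replace=False)];n=np.cross(p[1]-p[0],p[2]-p[0]);l=np.linalg.norm(n)
        if l<1e-6: continue
        n/=l; n*=np.sign(n[2])
        if n[2]<.7: continue
        k=abs((P-p[0])@n)<.0015
        if best is None or k.sum()>best.sum(): best=k
    Q=P[best];c=Q.mean(0);n=np.linalg.svd(Q-c)[2][2];n*=np.sign(n[2])
    a=np.cross(n,[0,1,0]);a/=np.linalg.norm(a);b=np.cross(n,a)
    q=np.c_[(Q-c)@a,(Q-c)@b]
    from scipy.spatial import ConvexHull
    ec,er=cv2.minEnclosingCircle(q.astype(np.float32))
    ctr=c+ec[0]*a+ec[1]*b
    print("ring top ctr uvz",ctr.round(4),"r",round(er,4),"normal",n.round(3),"n",len(Q), "rel tip mm",((ctr-[-.0573,0,.1666])*1e3).round(1))
    return ctr,n
E
python3 - <<'E'
from m import *
c=dict(np.load("w4.npz"));M=R.from_quat([0.2,.978,.03,.051]).as_matrix();g=np.array([.5357,.0676,.2301])
ring(c["W"],g,M,.03,(255,190,370,310),.001)
U=uv(c["W"])
for (u,v) in [(353,197),(424,195)]:
    x,y=int(u/1.25),int(v/1.25);print("bolt",np.nanmean(U[y-2:y+3,x-2:x+3].reshape(-1,3),0).round(4))
E
```

```text
ring top ctr uvz [-0.0638 -0.0124  0.2223] r 0.0303 normal [-0.001 -0.016  1.   ] n 4786 rel tip mm [ -6.5 -12.4  55.7]
bolt [-0.0727 -0.0347  0.0171]
bolt [-0.0715  0.0355  0.017 ]
```

Emit:
jog_arm --targets '[[[0.007, 0.005, -0.01], 0, 255], [[0.005, 0.004, -0.012], 0, 255], [[0, 0, -0.008], 0, 255], [[0, 0, 0], 0, 255]]' --newtons 12

```text
t: 17.58
eef_pos: [0.5319, 0.062, 0.3613]
tcp_rot: [0.207, 0.977, 0.026, 0.051]
contact_force: [-0.7, 0.1, -2.4]
gripper_width: 0.0607
```

Run:
```python
from m import *
s,M,g=rel()
c=r.camera("wrist");save(c,"w5.png",1.25);W=cloud(c,s)
ring(W,g,M,.03,(255,190,370,310),.001)
```

```text
t 17.58 grasp [0.5503 0.067  0.1953] zax [ 0.1101  0.03   -0.9935] jaw deg 66.2 q [ 0.34  0.57 -0.76  1.84  0.54  0.82  0.48] F [-0.7  0.1 -2.4] w 0.0607
uv [-0.048  -0.0086  0.1953] rel tip mm [ 9.3 -8.6 28.7]
ring top ctr uvz [-0.05   -0.0071  0.1875] r 0.0304 normal [-0.004 -0.004  1.   ] n 4880 rel tip mm [ 7.3 -7.1 20.9]
```

Emit:
jog_arm --targets '[[[-0.001, 0.006, 0.002], 0, 255], [[-0.001, 0.004, 0], 0, 255], [[0, 0, 0], 0, 255]]'

```text
t: 17.88
eef_pos: [0.5303, 0.0714, 0.3629]
tcp_rot: [0.209, 0.976, 0.026, 0.05]
contact_force: [0.0, -0.5, -1.6]
gripper_width: 0.0608
```

Run:
```python
from m import *
s,M,g=rel()
c=r.camera("wrist");save(c,"w5.png",1.25);W=cloud(c,s)
ring(W,g,M,.03,(255,190,370,310),.001)
```

```text
t 17.88 grasp [0.5485 0.0764 0.197 ] zax [ 0.1088  0.03   -0.9936] jaw deg 66.0 q [ 0.32  0.56 -0.76  1.84  0.53  0.83  0.46] F [ 0.  -0.5 -1.6] w 0.0608
uv [-0.0532 -0.0006  0.197 ] rel tip mm [ 4.1 -0.6 30.4]
ring top ctr uvz [-0.0551  0.0006  0.1891] r 0.0304 normal [-0.005 -0.001  1.   ] n 4789 rel tip mm [ 2.2  0.6 22.5]
```

View pics/w5.png

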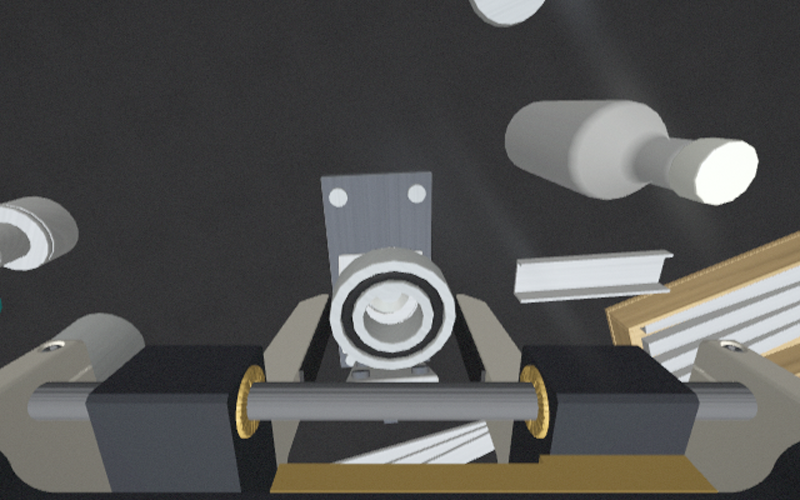

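Emit:
jog_arm --targets '[[[0, 0, -0.006], 0, 255], [[0, 0, -0.006], 0, 255], [[0.002, -0.001, -0.006], 0, 255], [[0.004, -0.0015, -0.007], 0, 255], [[0.001, 0, -0.001], 0, 255]]' --newtons 9

```text
t: 18.35
eef_pos: [0.5367, 0.0689, 0.3368]
tcp_rot: [0.209, 0.976, 0.025, 0.051]
contact_force: [-3.4, 0.9, 2.6]
gripper_width: 0.0609
```

Run:
```python
from m import *
s,M,g=rel()
c=r.camera("wrist");save(c,"w6.png",1.25);W=cloud(c,s)
ring(W,g,M,.03,(255,190,370,310),.001)
c=r.camera("scene");save(c,"s7.png",6,(330,120,430,220))
```

```text
t 18.35 grasp [0.5549 0.0734 0.1708] zax [ 0.109   0.0272 -0.9937] jaw deg 66.0 q [ 0.3   0.6  -0.72  1.85  0.57  0.78  0.44] F [-3.4  0.9  2.6] w 0.0609
uv [-0.0462 -0.001   0.1708] rel tip mm [11.1 -1.   4.2]
ring top ctr uvz [-5.05e-02 -1.00e-04  1.65e-01] r 0.0302 normal [-0.111 -0.033  0.993] n 5631 rel tip mm [ 6.8 -0.1 -1.6]
```

View pics/s7.png

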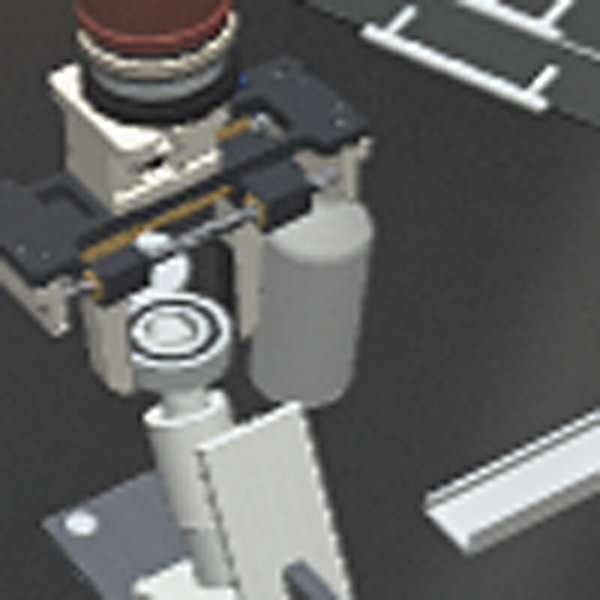

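Emit:
jog_arm --targets '[[[0.002, -0.001, -0.005], 0, 255], [[0.003, -0.0013, -0.006], 0, 255], [[0.003, -0.0013, -0.006], 0, 255], [[0, 0, 0], 0, 255]]' --newtons 7

```text
t: 18.78
eef_pos: [0.5455, 0.0652, 0.3182]
tcp_rot: [0.208, 0.976, 0.025, 0.051]
contact_force: [-0.5, 0.1, -2.2]
gripper_width: 0.0606
```

Run:
```python
from m import *
s,M,g=rel()
c=r.camera("wrist");save(c,"w7.png",1.25);W=cloud(c,s)
ring(W,g,M,.03,(255,190,370,310),.001)
```

```text
t 18.78 grasp [0.5639 0.0698 0.1523] zax [ 0.1106  0.0281 -0.9935] jaw deg 66.1 q [ 0.29  0.64 -0.7   1.85  0.6   0.75  0.43] F [-0.5  0.1 -2.2] w 0.0606
uv [-0.0364 -0.0009  0.1523] rel tip mm [ 20.9  -0.9 -14.3]
ring top ctr uvz [-0.044   0.      0.1467] r 0.0298 normal [-0.336 -0.044  0.941] n 5355 rel tip mm [ 13.3   0.  -19.9]
```

View pics/w7.png

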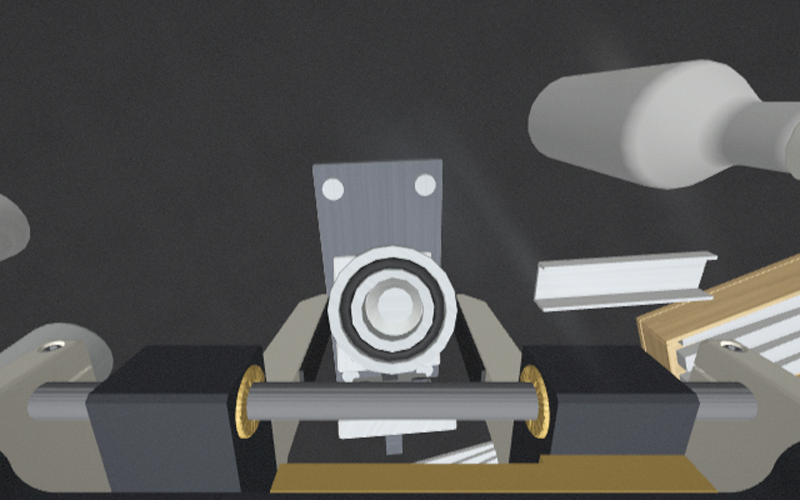

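Emit:
jog_arm --targets '[[[0.002, -0.001, -0.004], 0, 255], [[0, 0, 0], 0, 100], [[0, 0, 0], 0, 0], [[0, 0, 0.003], 0, 0], [[0, 0, 0.015], 0, 0], [[-0.003, 0.001, 0.03], 0, 0], [[0, 0.01, 0.035], 0, 0]]'

```text
t: 19.42
eef_pos: [0.5452, 0.0721, 0.3944]
tcp_rot: [0.21, 0.976, 0.024, 0.047]
contact_force: [0.8, -0.2, 0.3]
gripper_width: 0.0891
```

Run:
```python
from m import *
s,M,g=rel()
c=r.camera("wrist");save(c,"w8.png",1.25);W=cloud(c,s);np.savez("w8.npz",W=W,**c)
c=r.camera("scene");save(c,"s8.png",6,(330,140,430,240))
```

```text
t 19.42 grasp [0.5623 0.0765 0.2283] zax [ 0.1024  0.026  -0.9944] jaw deg 65.9 q [ 0.33  0.55 -0.78  1.75  0.5   0.92  0.51] F [ 0.8 -0.2  0.3] w 0.0891
uv [-0.0404  0.0047  0.2283] rel tip mm [16.9  4.7 61.7]
```

View pics/s8.png

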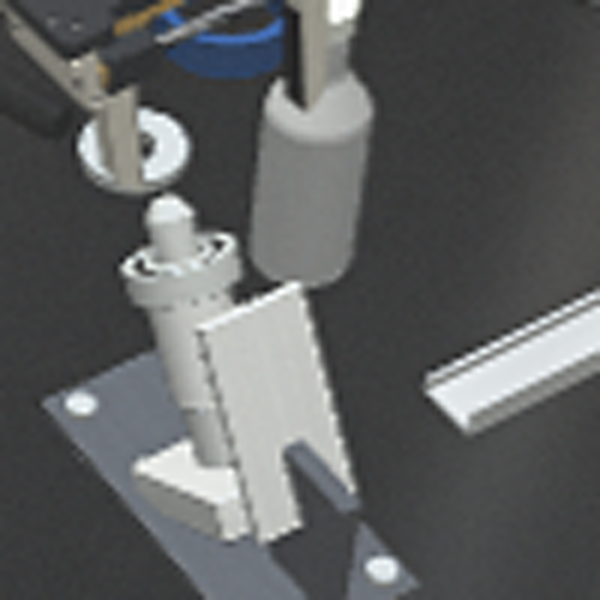

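View pics/w8.png

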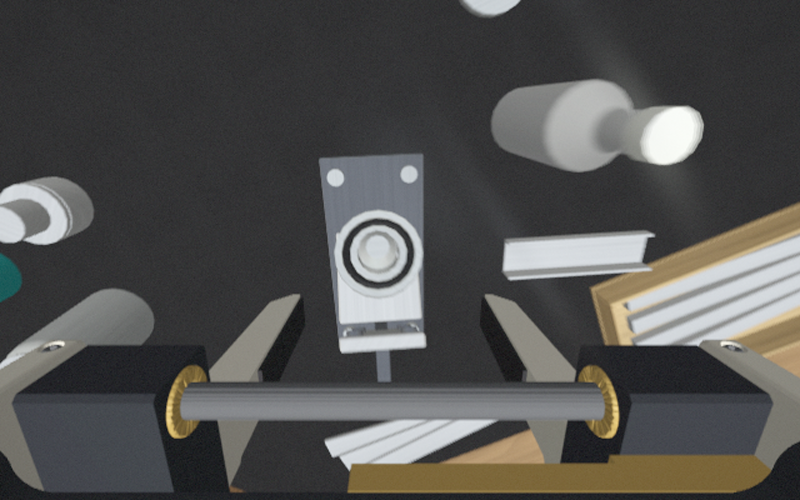

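Emit:
jog_arm --targets '[[[-0.022, 0.015, 0], 0, 0], [[-0.027, 0.03, 0], 0, 0], [[-0.027, 0.033, 0], 0, 0], [[-0.027, 0.033, -0.01], 0, 0], [[-0.02, 0.028, -0.03], 0, 0], [[-0.01, 0.018, -0.035], 0, 0], [[0, 0.005, -0.03], 0, 0], [[0, 0, 0], 0, 0]]'

```text
t: 20.18
eef_pos: [0.413, 0.2408, 0.3039]
tcp_rot: [0.211, 0.974, 0.039, 0.067]
contact_force: [-0.3, -0.8, 0.5]
gripper_width: 0.0932
```

Run:
```python
from m import *
# bearing seat check from w8
c=dict(np.load("w8.npz"));U=uv(c["W"]);a=.56
X=U[...,0]*np.cos(a)+(U[...,2]-.075)*np.sin(a);Z=-U[...,0]*np.sin(a)+(U[...,2]-.075)*np.cos(a)
rr=np.hypot(X,U[...,1]);m=(rr<.029)&(rr>.017)&(Z>.06)&(Z<.1);print("bearing top z",np.percentile(Z[m],[10,50,90]),m.sum(),"xc",np.median(X[m]),np.median(U[...,1][m]))
m=(rr<.005)&(Z>.08);print("tip",np.percentile(Z[m],[10,50,90]))
wfind("w9.png",.422,.245,.012,.033)
```

```text
bearing top z [0.07476398 0.07628926 0.07756366] 2253 xc -0.0008681654325059032 0.0005789436605032006
tip [0.10635121 0.10724227 0.10801589]
t 20.18 grasp [0.4376 0.2487 0.1389] zax [ 0.147   0.0472 -0.988 ] jaw deg 65.9 q [-0.15  0.54 -0.63  2.07  0.7   0.58 -0.13] F [-0.3 -0.8  0.5] w 0.0932
n 3029 encl ((0.41488081216812134, 0.24535039067268372), 0.039493389427661896) bbox [0.3755 0.2145 0.006 ] [0.4543 0.2792 0.0177] mid [0.4149 0.2469 0.0119]
```

View pics/w9.png

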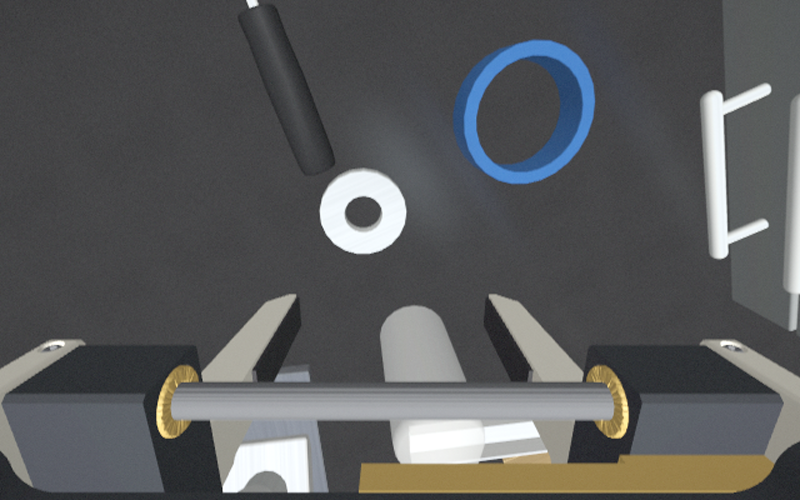

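Emit:
jog_arm --targets '[[[0, 0, 0.03], 7.1, 0], [[0, 0, 0.02], 7.1, 0], [[0, 0, 0], 7.1, 0], [[0, 0, 0], 7.1, 0], [[0, 0, 0], 7.1, 0], [[0, 0, 0], 7.1, 0], [[0, 0, 0], 7.1, 0], [[0, 0, 0], 7.1, 0], [[0, 0, 0], 7.1, 0], [[0, 0, 0], 7.1, 0]]'

```text
t: 21.07
eef_pos: [0.4223, 0.2348, 0.378]
tcp_rot: [-0.398, 0.913, 0.075, 0.048]
contact_force: [-1.4, 0.6, 0.4]
gripper_width: 0.093
```

```bash
cat >> m.py <<'E'
def tilt():
    s,M,g=tool();p=s["eef_pos"];az=np.arctan2(p[1],p[0]);z=M[:,2];j=M[:,1].copy();j[2]=0;j/=np.linalg.norm(j)
    print("tilt along jaw",round(z@j,3),"perp",round(z@np.array([j[1],-j[0],0]),3),"radial",round(z[0]*np.cos(az)+z[1]*np.sin(az),3),"az",round(np.degrees(az),1),"eef",p.round(4))
    return s,M,g
E
python3 - <<'E'
from m import *
tilt()
E
```

```text
t 21.07 grasp [0.4272 0.264  0.2137] zax [ 0.029   0.1747 -0.9842] jaw deg 137.5 q [ 0.25  0.65 -1.22  1.95  0.68  0.89  1.13] F [-1.4  0.6  0.4] w 0.093
tilt along jaw 0.097 perp 0.148 radial 0.11 az 29.1 eef [0.4223 0.2348 0.378 ]
```

Emit:
jog_arm --targets '[[[0, 0, 0], -7, 0], [[0, 0, 0], -7, 0], [[0, 0, 0], 0, 0], [[0, 0, 0], 0, 0]]'

```text
t: 21.4
eef_pos: [0.4278, 0.2298, 0.3841]
tcp_rot: [-0.277, 0.956, 0.068, 0.062]
contact_force: [0.4, -0.8, -1.3]
gripper_width: 0.0927
```

Run:
```python
from m import *
s,_,_=tilt();print(s["qvel"].round(3))
```

```text
t 21.4 grasp [0.4413 0.2573 0.2199] zax [ 0.0807  0.1649 -0.983 ] jaw deg 122.7 q [ 0.23  0.59 -1.14  1.95  0.65  0.84  0.93] F [ 0.4 -0.8 -1.3] w 0.0927
tilt along jaw 0.095 perp 0.157 radial 0.149 az 28.2 eef [0.4278 0.2298 0.3841]
[ 0.034 -0.031 -0.013 -0.022 -0.006  0.014 -0.005]
```

Emit:
jog_arm --targets '[[[0, 0, 0], 0, 0], [[0, 0, 0], 0, 0]]'

```text
t: 21.57
eef_pos: [0.4287, 0.2288, 0.386]
tcp_rot: [-0.278, 0.956, 0.068, 0.064]
contact_force: [0.1, 0.7, -0.4]
gripper_width: 0.0931
```

Run:
```python
from m import *
s,_,_=tilt();print(s["qvel"].round(3))
```

```text
t 21.57 grasp [0.4428 0.2564 0.2219] zax [ 0.084   0.1649 -0.9827] jaw deg 122.8 q [ 0.24  0.59 -1.14  1.94  0.65  0.84  0.93] F [ 0.1  0.7 -0.4] w 0.0931
tilt along jaw 0.093 perp 0.16 radial 0.152 az 28.1 eef [0.4287 0.2288 0.386 ]
[ 0.021 -0.007 -0.015 -0.011 -0.002  0.014  0.024]
```

Emit:
jog_arm --targets '[[[0, 0, 0], -7.1, 0], [[0, 0, 0], -7.1, 0], [[0, 0, 0], -7.1, 0], [[0, 0, -0.01], -7.1, 0], [[0, 0, -0.01], -7.1, 0], [[0, 0, -0.01], -7.1, 0], [[0, 0, -0.01], -7.1, 0], [[0, 0, 0], -7.1, 0], [[0, 0, 0], -7.1, 0], [[0, 0, 0], -7.1, 0]]'

```text
t: 22.4
eef_pos: [0.4301, 0.2277, 0.3458]
tcp_rot: [0.336, 0.937, 0.018, 0.092]
contact_force: [-0.1, -0.7, 1.0]
gripper_width: 0.0931
```

Emit:
jog_arm --targets '[[[0, 0, 0], -7.1, 0], [[0, 0, 0], -7.1, 0], [[0.012, 0.006, 0.015], -7.1, 0], [[0.022, 0.012, 0.025], 0, 0], [[0.022, 0.012, 0.025], 0, 0], [[0.022, 0.012, 0.025], 0, 0], [[0.022, 0.012, 0.025], 0, 0], [[0.01, 0.005, 0.01], 0, 0]]'

```text
t: 23.07
eef_pos: [0.5386, 0.2886, 0.4733]
tcp_rot: [0.5, 0.861, -0.007, 0.088]
contact_force: [0.2, 0.6, 0.9]
gripper_width: 0.0929
```

Run:
```python
from m import *
s,_,_=tilt();print(s["qvel"].round(3))
```

```text
t 23.07 grasp [0.5628 0.2718 0.309 ] zax [ 0.1448 -0.1004 -0.9843] jaw deg 30.1 q [-0.24  0.53 -0.54  1.46  0.46  1.21 -0.36] F [0.2 0.6 0.9] w 0.0929
tilt along jaw 0.075 perp 0.159 radial 0.08 az 28.2 eef [0.5386 0.2886 0.4733]
[-0.068  0.142 -0.007 -0.553 -0.041  0.464  0.194]
```

Emit:
jog_arm --targets '[[[0.018, 0.01, 0.03], 0, 0], [[0.02, 0.011, 0.035], 0, 0], [[0.02, 0.011, 0.035], 0, 0], [[0.015, 0.008, 0.02], 4, 0], [[0, 0, 0], 7.1, 0], [[0, 0, 0], 7.1, 0]]'

```text
t: 23.57
eef_pos: [0.6146, 0.33, 0.5984]
tcp_rot: [0.35, 0.933, 0.006, 0.085]
contact_force: [-0.1, 0.2, -0.7]
gripper_width: 0.0928
```

Run:
```python
from m import *
s,_,_=tilt();print(s["qvel"].round(3))
```

```text
t 23.57 grasp [0.6419 0.3221 0.4338] zax [ 0.1633 -0.0475 -0.9854] jaw deg 49.2 q [-0.3   0.64 -0.6   0.91  0.5   1.58  0.1 ] F [-0.1  0.2 -0.7] w 0.0928
tilt along jaw 0.071 perp 0.155 radial 0.121 az 28.2 eef [0.6146 0.33   0.5984]
[ 0.179  0.03  -0.375 -0.005  0.097 -0.181  1.379]
```

Emit:
jog_arm --targets '[[[-0.015, -0.008, -0.02], 7, 0], [[-0.021, -0.0106, -0.031], 7, 0], [[-0.021, -0.0106, -0.031], 7, 0], [[-0.021, -0.0106, -0.031], 7, 0], [[-0.021, -0.0106, -0.031], 7, 0], [[-0.021, -0.0106, -0.031], 7, 0], [[-0.021, -0.0106, -0.031], 7, 0], [[-0.021, -0.0106, -0.031], 7, 0], [[-0.021, -0.0106, -0.03], 4, 0], [[-0.016, -0.008, -0.015], 0, 0]]'

```text
t: 24.4
eef_pos: [0.4065, 0.2247, 0.311]
tcp_rot: [-0.178, 0.98, 0.06, 0.067]
contact_force: [0.8, -1.4, 0.7]
gripper_width: 0.093
```

Run:
```python
from m import *
s,_,_=tilt();print(s["qvel"].round(3))
```

```text
t 24.4 grasp [0.4248 0.2483 0.1467] zax [ 0.1092  0.1414 -0.9839] jaw deg 111.0 q [ 0.04  0.57 -0.84  2.1   0.73  0.58  0.65] F [ 0.8 -1.4  0.7] w 0.093
tilt along jaw 0.093 perp 0.153 radial 0.164 az 28.9 eef [0.4065 0.2247 0.311 ]
[-0.181 -0.09   0.362  0.743  0.453 -0.785 -0.552]
```

Emit:
jog_arm --targets '[[[-0.001, -0.001, -0.03], 0, 0], [[-0.001, -0.001, -0.03], 0, 0], [[0, 0, -0.02], 0, 0], [[0, 0, 0], 0, 0]]'

```text
t: 24.73
eef_pos: [0.4001, 0.2188, 0.2258]
tcp_rot: [-0.182, 0.98, 0.058, 0.062]
contact_force: [-0.4, 0.4, -0.2]
gripper_width: 0.0933
```

Run:
```python
from m import *
s,_,_=tilt();print(s["qvel"].round(3))
c=r.camera("wrist");save(c,"w10.png",1.25);W=cloud(c,s)
m=(np.hypot(W[...,0]-.422,W[...,1]-.246)<.05)&(abs(W[...,2]-.012)<.007)&(c["frame"].min(-1)>120)
m=cv2.morphologyEx(m.astype(np.uint8),cv2.MORPH_OPEN,np.ones((3,3)))>0
P=W[m];print(len(P),cv2.minEnclosingCircle(P[:,:2].astype(np.float32)),P.min(0),P.max(0))
```

```text
t 24.73 grasp [0.4167 0.2417 0.0612] zax [ 0.0996  0.1369 -0.9856] jaw deg 111.4 q [-0.14  0.67 -0.58  2.19  0.98  0.35  0.42] F [-0.4  0.4 -0.2] w 0.0933
tilt along jaw 0.091 perp 0.143 radial 0.153 az 28.7 eef [0.4001 0.2188 0.2258]
[ 0.026 -0.019 -0.044 -0.009 -0.04   0.031  0.057]
4727 ((0.42139655351638794, 0.24675510823726654), 0.033404991030693054) [0.38814336 0.21398154 0.00502264] [0.45375349 0.27941981 0.01283213]
```

View pics/w10.png

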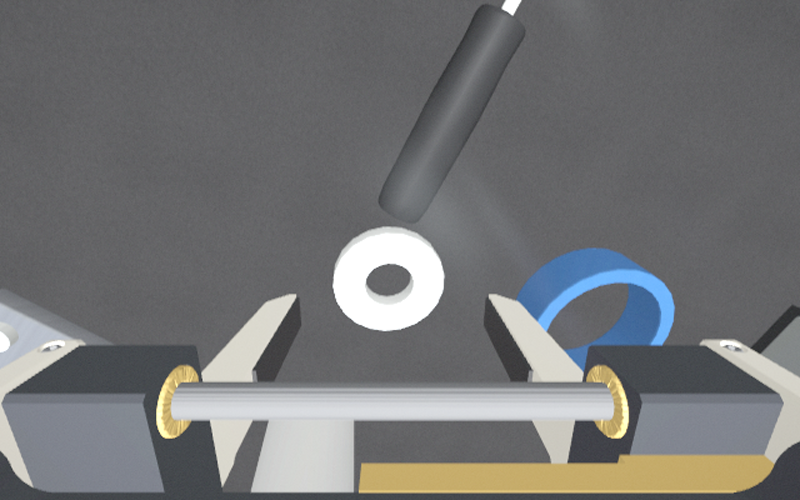

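Emit:
jog_arm --targets '[[[0.002, 0.002, -0.02], 0, 0], [[0.001, 0.001, -0.013], 0, 30], [[0, 0, 0], 0, 60], [[0, 0, 0], 0, 70]]' --newtons 25

```text
t: 25.12
eef_pos: [0.4062, 0.2252, 0.1973]
tcp_rot: [-0.183, 0.979, 0.062, 0.067]
contact_force: [0.1, -0.6, -0.1]
gripper_width: 0.0776
```

Run:
```python
from m import *
s,M,g=tilt();print(s["qvel"].round(3));j=M[:,1];t=g+.019*M[:,2];w=s["gripper_width"]/2
print("tips",(t+w*j).round(4),(t-w*j).round(4))
```

```text
t 25.12 grasp [0.4244 0.2494 0.0331] zax [ 0.1089  0.145  -0.9834] jaw deg 111.6 q [-0.23  0.71 -0.45  2.19  1.1   0.25  0.32] F [ 0.1 -0.6 -0.1] w 0.0776
tilt along jaw 0.095 perp 0.155 radial 0.166 az 29.0 eef [0.4062 0.2252 0.1973]
[ 0.009 -0.003 -0.028 -0.021 -0.003  0.014  0.009]
tips [0.4123 0.288  0.0181] [0.4407 0.2163 0.0107]
```

Emit:
jog_arm --targets '[[[-0.003, -0.003, -0.006], 0, 70], [[-0.003, -0.003, -0.005], 0, 70], [[0, 0, 0], 0, 75]]'

```text
t: 25.37
eef_pos: [0.4022, 0.2204, 0.1901]
tcp_rot: [-0.183, 0.978, 0.064, 0.071]
contact_force: [-0.6, 0.2, 0.0]
gripper_width: 0.0663
```

```bash
cat >> m.py <<'E'
def tips():
    s,M,g=tilt();j=M[:,1];t=g+.019*M[:,2];w=s["gripper_width"]/2
    print("tips",(t+w*j).round(4),(t-w*j).round(4),"mid",t.round(4));return s,M,g
E
python3 - <<'E'
from m import *
tips()
E
```

```text
t 25.37 grasp [0.4216 0.2456 0.0262] zax [ 0.1164  0.1509 -0.9817] jaw deg 111.6 q [-0.28  0.71 -0.36  2.21  1.17  0.18  0.25] F [-0.6  0.2  0. ] w 0.0663
tilt along jaw 0.097 perp 0.164 radial 0.175 az 28.7 eef [0.4022 0.2204 0.1901]
tips [0.4117 0.2792 0.0108] [0.436  0.2178 0.0043] mid [0.4238 0.2485 0.0075]
```

Emit:
jog_arm --targets '[[[-0.001, -0.001, -0.005], 0, 60], [[0, 0, -0.002], 0, 60], [[0, 0, -0.001], 0, 255], [[0, 0, -0.001], 0, 255], [[0, 0, -0.001], 0, 255]]'

```text
t: 25.78
eef_pos: [0.4024, 0.221, 0.1881]
tcp_rot: [-0.183, 0.978, 0.066, 0.078]
contact_force: [-0.4, -0.3, -1.8]
gripper_width: 0.0639
```

Run:
```python
from m import *
tips()
```

```text
t 25.78 grasp [0.4239 0.2474 0.0246] zax [ 0.1289  0.1584 -0.9789] jaw deg 111.7 q [-0.33  0.7  -0.29  2.22  1.22  0.12  0.2 ] F [-0.4 -0.3 -1.8] w 0.0639
tilt along jaw 0.099 perp 0.178 radial 0.189 az 28.8 eef [0.4024 0.221  0.1881]
tips [0.4146 0.28   0.0092] [0.4381 0.2209 0.0028] mid [0.4263 0.2504 0.006 ]
```

Emit:
jog_arm --targets '[[[0, 0, 0], 0, 60], [[-0.004, -0.002, -0.002], 0, 60], [[-0.004, -0.002, -0.002], 0, 60], [[0, 0, -0.001], 0, 70]]'

```text
t: 26.12
eef_pos: [0.3991, 0.2189, 0.1869]
tcp_rot: [-0.182, 0.977, 0.07, 0.085]
contact_force: [-6.6, -4.3, 9.8]
gripper_width: 0.0687
```

Run:
```python
from m import *
s,M,g=tips()
c=r.camera("wrist");save(c,"w11.png",1.25);W=cloud(c,s)
m=(np.hypot(W[...,0]-.422,W[...,1]-.246)<.05)&(abs(W[...,2]-.012)<.007)&(c["frame"].min(-1)>120)
m=cv2.morphologyEx(m.astype(np.uint8),cv2.MORPH_OPEN,np.ones((3,3)))>0
P=W[m];print(len(P),cv2.minEnclosingCircle(P[:,:2].astype(np.float32)),P.min(0),P.max(0))
```

```text
t 26.12 grasp [0.4227 0.2469 0.0239] zax [ 0.1416  0.1676 -0.9756] jaw deg 111.7 q [-0.42  0.69 -0.16  2.24  1.36  0.03  0.05] F [-6.6 -4.3  9.8] w 0.0687
tilt along jaw 0.103 perp 0.194 radial 0.205 az 28.7 eef [0.3991 0.2189 0.1869]
tips [0.4128 0.2818 0.009 ] [0.4381 0.2183 0.0018] mid [0.4254 0.2501 0.0054]
6979 ((0.4160425662994385, 0.24472153186798096), 0.0486580990254879) [0.38874201 0.19939471 0.00500316] [0.45480881 0.29004837 0.01899357]
```

View pics/w11.png

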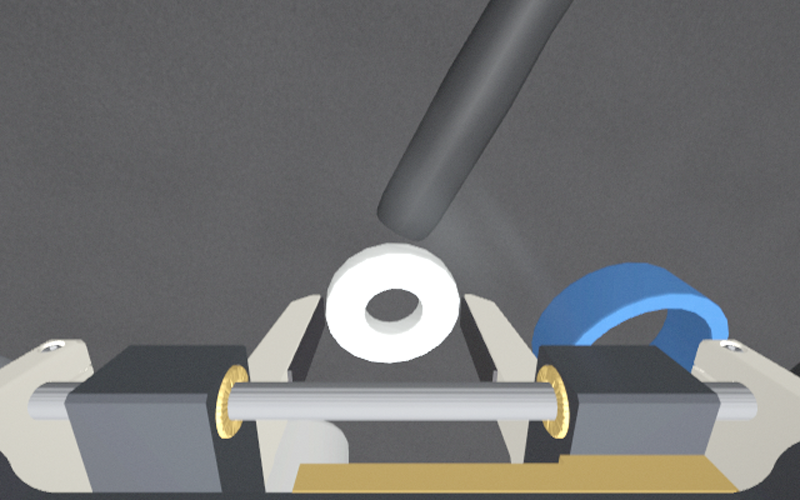

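Emit:
jog_arm --targets '[[[0.004, 0.002, 0.02], 0, 0], [[0.004, 0.002, 0.035], 0, 0], [[0.004, 0.002, 0.04], 0, 0], [[0.004, 0.002, 0.04], 0, 0]]'

```text
t: 26.5
eef_pos: [0.4109, 0.2259, 0.2942]
tcp_rot: [-0.186, 0.978, 0.063, 0.078]
contact_force: [1.6, 0.8, -0.9]
gripper_width: 0.0896
```

Run:
```python
from m import *
s,M,g=tips()
print(s["qvel"].round(3))
```

```text
t 26.5 grasp [0.4324 0.2511 0.1305] zax [ 0.1284  0.1515 -0.9801] jaw deg 112.0 q [ 0.02  0.6  -0.81  2.11  0.82  0.53  0.58] F [ 1.6  0.8 -0.9] w 0.0896
tilt along jaw 0.092 perp 0.176 radial 0.185 az 28.8 eef [0.4109 0.2259 0.2942]
tips [0.4181 0.2954 0.1161] [0.4515 0.2127 0.1077] mid [0.4348 0.254  0.1119]
[ 1.099 -0.471 -1.593 -0.62  -1.621  1.418  1.516]
```

Emit:
jog_arm --targets '[[[-0.002, 0, -0.02], 0, 50], [[-0.002, -0.001, 0], 0, 50]]'

```text
t: 26.67
eef_pos: [0.4109, 0.2262, 0.283]
tcp_rot: [-0.182, 0.977, 0.07, 0.085]
contact_force: [-0.3, -1.1, -0.9]
gripper_width: 0.0838
```

Run:
```python
from m import *
s,M,g=tips()
c=r.camera("wrist");save(c,"w12.png",1.25);W=cloud(c,s)
m=(np.hypot(W[...,0]-.422,W[...,1]-.246)<.045)&(abs(W[...,2]-.012)<.007)&(c["frame"].min(-1)>120)
m=cv2.morphologyEx(m.astype(np.uint8),cv2.MORPH_OPEN,np.ones((3,3)))>0
P=W[m];print(len(P),cv2.minEnclosingCircle(P[:,:2].astype(np.float32)),P.min(0),P.max(0))
```

```text
t 26.67 grasp [0.4344 0.2542 0.1201] zax [ 0.1411  0.1681 -0.9756] jaw deg 111.7 q [-0.01  0.61 -0.77  2.13  0.87  0.47  0.53] F [-0.3 -1.1 -0.9] w 0.0838
tilt along jaw 0.104 perp 0.193 radial 0.205 az 28.8 eef [0.4109 0.2262 0.283 ]
tips [0.4217 0.2961 0.106 ] [0.4525 0.2187 0.0971] mid [0.4371 0.2574 0.1016]
3517 ((0.4220654368400574, 0.2491791993379593), 0.03301670774817467) [0.38942716 0.21645768 0.00500239] [0.45445379 0.28136395 0.01344054]
```

Emit:
jog_arm --targets '[[[-0.006, -0.0035, -0.033], 0, 60], [[-0.006, -0.0035, -0.033], 0, 60], [[-0.002, -0.001, -0.02], 0, 60]]'

```text
t: 26.97
eef_pos: [0.4004, 0.2193, 0.201]
tcp_rot: [-0.18, 0.976, 0.075, 0.093]
contact_force: [0.8, 0.6, -1.6]
gripper_width: 0.0717
```

Run:
```python
from m import *
s,M,g=tips();print(s["qvel"].round(3))
```

```text
t 26.97 grasp [0.4261 0.2495 0.0388] zax [ 0.1537  0.1804 -0.9715] jaw deg 111.6 q [-0.33  0.67 -0.29  2.23  1.32  0.11  0.09] F [ 0.8  0.6 -1.6] w 0.0717
tilt along jaw 0.111 perp 0.209 radial 0.221 az 28.7 eef [0.4004 0.2193 0.201 ]
tips [0.4159 0.286  0.0244] [0.4421 0.2198 0.0162] mid [0.429  0.2529 0.0203]
[-1.439  0.196  2.148  0.202  1.858 -1.441 -1.884]
```

Emit:
jog_arm --targets '[[[0.006, 0.003, 0.03], 0, 0], [[0.006, 0.003, 0.035], 0, 0], [[0.004, 0.002, 0.03], 0, 0], [[0, 0, 0], 0, 0]]'

```text
t: 27.3
eef_pos: [0.4129, 0.2296, 0.2735]
tcp_rot: [-0.192, 0.977, 0.042, 0.087]
contact_force: [1.4, 1.7, -0.0]
gripper_width: 0.0914
```

Run:
```python
from m import *
s,M,g=tips();print(s["qvel"].round(3),s["q"].round(3))
```

```text
t 27.3 grasp [0.4387 0.249  0.1097] zax [ 0.1547  0.116  -0.9811] jaw deg 112.5 q [-0.06  0.62 -0.72  2.12  0.92  0.5   0.5 ] F [ 1.4  1.7 -0. ] w 0.0914
tilt along jaw 0.048 perp 0.187 radial 0.192 az 29.1 eef [0.4129 0.2296 0.2735]
tips [0.4242 0.2933 0.0933] [0.4591 0.209  0.0888] mid [0.4416 0.2512 0.091 ]
[-0.067  0.072  0.046  0.043  0.086  0.028 -0.088] [-0.061  0.618 -0.722  2.124  0.925  0.499  0.495]
```

Emit:
jog_arm --targets '[[[0, 0, 0], -7.1, 0], [[0, 0, 0], -7.1, 0], [[0, 0, 0], -7.1, 0], [[0, 0, 0], -7.1, 0], [[0, 0, 0], -7.1, 0], [[0, 0, 0], -7.1, 0], [[0, 0, 0], -7.1, 45], [[0, 0, 0], -6, 45]]'

```text
t: 27.97
eef_pos: [0.4113, 0.2301, 0.2722]
tcp_rot: [0.294, 0.951, -0.006, 0.098]
contact_force: [0.2, 0.3, -0.6]
gripper_width: 0.0837
```

Run:
```python
from m import *
s,M,g=tips();print(s["qvel"].round(3),s["q"].round(3))
c=r.camera("wrist");save(c,"w13.png",1.25)
```

```text
t 27.97 grasp [0.4416 0.2185 0.1084] zax [ 0.182  -0.0691 -0.9809] jaw deg 55.8 q [-0.34  0.55 -0.37  2.11  0.77  0.53 -0.36] F [ 0.2  0.3 -0.6] w 0.0837
tilt along jaw 0.045 perp 0.189 radial 0.125 az 29.2 eef [0.4113 0.2301 0.2722]
tips [0.4686 0.2518 0.0917] [0.4216 0.1826 0.0879] mid [0.4451 0.2172 0.0898]
[-0.303 -0.02   0.36  -0.048 -0.329  0.149 -0.99 ] [-0.344  0.555 -0.371  2.111  0.767  0.53  -0.357]
```

View pics/w13.png

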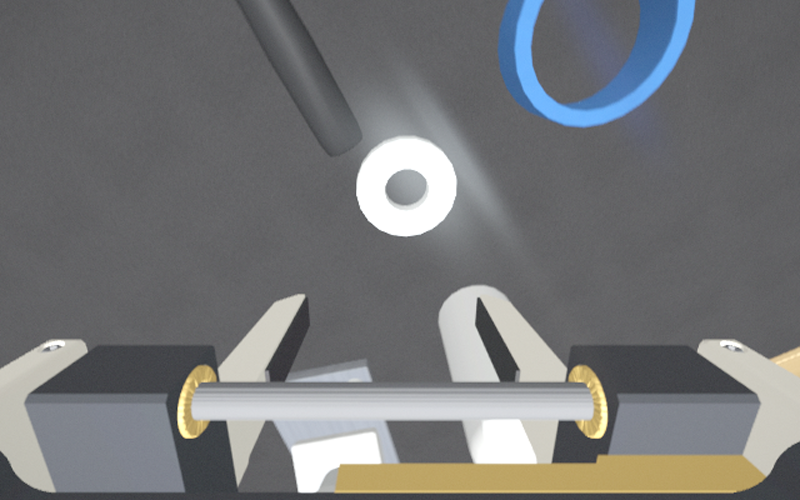

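Emit:
jog_arm --targets '[[[-0.012, 0.015, -0.008], 0, 52], [[-0.01, 0.013, -0.02], 0, 52], [[0, 0, -0.025], 0, 52], [[0, 0, -0.01], 0, 52]]'

```text
t: 28.35
eef_pos: [0.3892, 0.26, 0.209]
tcp_rot: [0.292, 0.951, -0.003, 0.1]
contact_force: [-0.2, -0.7, 0.5]
gripper_width: 0.0742
```

Run:
```python
from m import *
s,M,g=tips();print(s["qvel"].round(3))
```

```text
t 28.35 grasp [0.4206 0.2492 0.0453] zax [ 0.1884 -0.0647 -0.98  ] jaw deg 56.2 q [-0.54  0.66 -0.2   2.16  0.95  0.37 -0.62] F [-0.2 -0.7  0.5] w 0.0742
tilt along jaw 0.051 perp 0.192 radial 0.121 az 33.7 eef [0.3892 0.26   0.209 ]
tips [0.4448 0.2787 0.0286] [0.4036 0.2172 0.0248] mid [0.4242 0.248  0.0267]
[-0.28   0.193  0.336  0.06   0.359 -0.357 -0.356]
```

Emit:
jog_arm --targets '[[[-0.0025, 0, -0.014], 0, 52], [[-0.0015, 0, -0.008], 0, 52]]'

```text
t: 28.52
eef_pos: [0.3844, 0.2607, 0.1851]
tcp_rot: [0.288, 0.952, -0.004, 0.1]
contact_force: [-10.5, 1.4, 73.8]
gripper_width: 0.0739
```

Run:
```python
from m import *
s,M,g=tips();print(s["qvel"].round(3))
```

```text
t 28.52 grasp [0.4157 0.2498 0.0214] zax [ 0.1877 -0.0649 -0.9801] jaw deg 56.6 q [-0.61  0.7  -0.12  2.18  1.03  0.29 -0.72] F [-10.5   1.4  73.8] w 0.0739
tilt along jaw 0.049 perp 0.192 radial 0.119 az 34.1 eef [0.3844 0.2607 0.1851]
tips [0.4396 0.2794 0.0047] [0.399  0.2178 0.001 ] mid [0.4193 0.2486 0.0028]
[-0.312  0.086  0.388  0.048  0.358 -0.224 -0.378]
```

Emit:
jog_arm --targets '[[[0.001, 0, 0.002], 0, 255], [[0, 0, 0], 0, 255]]' --newtons 25

```text
t: 28.68
eef_pos: [0.3845, 0.2614, 0.1861]
tcp_rot: [0.284, 0.954, -0.005, 0.1]
contact_force: [0.1, -0.9, 9.7]
gripper_width: 0.0663
```

Run:
```python
from m import *
s,M,g=tips();print(s["qvel"].round(3))
```

```text
t 28.68 grasp [0.4159 0.2503 0.0225] zax [ 0.1879 -0.0667 -0.9799] jaw deg 57.1 q [-0.61  0.7  -0.13  2.18  1.03  0.3  -0.7 ] F [ 0.1 -0.9  9.7] w 0.0663
tilt along jaw 0.046 perp 0.194 radial 0.118 az 34.2 eef [0.3845 0.2614 0.1861]
tips [0.4375 0.2768 0.0054] [0.4015 0.2212 0.0023] mid [0.4195 0.249  0.0039]
[-0.026  0.004  0.014  0.004  0.043  0.017 -0.017]
```

Closed to 66.3 mm on the washer. Settle and lift.

Emit:
jog_arm --targets '[[[0, 0, 0], 0, 255], [[0, 0, 0.01], 0, 255], [[0.003, 0, 0.025], 0, 255], [[0.005, 0, 0.03], 0, 255], [[0.008, 0, 0.035], 0, 255], [[0.01, 0, 0.035], 0, 255]]'

```text
t: 29.18
eef_pos: [0.4049, 0.2596, 0.3172]
tcp_rot: [0.275, 0.957, -0.015, 0.091]
contact_force: [1.8, 0.4, -2.9]
gripper_width: 0.0661
```

Run:
```python
from m import *
s,M,g=tips()
c=r.camera("wrist");save(c,"w14.png",1.25)
```

```text
t 29.18 grasp [0.4327 0.2465 0.153 ] zax [ 0.1661 -0.0787 -0.983 ] jaw deg 58.1 q [-0.32  0.51 -0.48  2.03  0.65  0.69 -0.25] F [ 1.8  0.4 -2.9] w 0.0661
tilt along jaw 0.021 perp 0.183 radial 0.097 az 32.7 eef [0.4049 0.2596 0.3172]
tips [0.4533 0.2731 0.135 ] [0.4184 0.217  0.1336] mid [0.4358 0.245  0.1343]
```

View pics/w14.png

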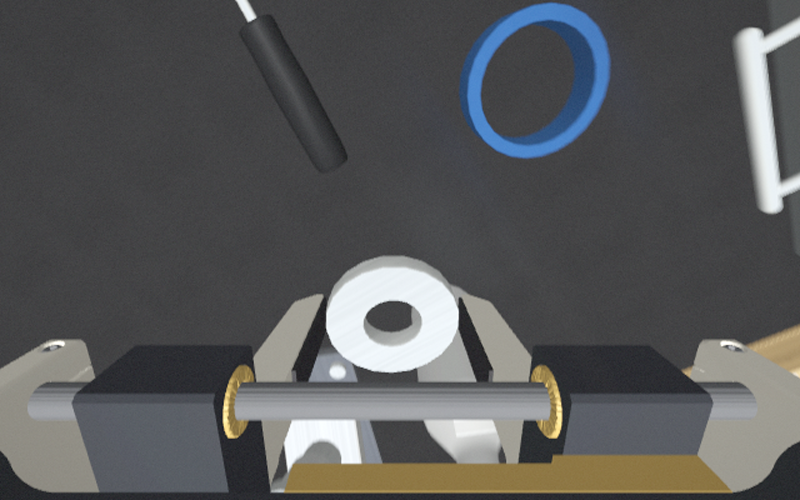

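Emit:
jog_arm --targets '[[[0.01, -0.012, 0.025], 5, 255], [[0.015, -0.022, 0.015], 5, 255], [[0.017, -0.026, 0.01], 0, 255], [[0.017, -0.027, 0], 0, 255], [[0.017, -0.027, 0], 0, 255], [[0.014, -0.022, 0], 0, 255], [[0.007, -0.012, 0], 0, 255], [[0, 0, 0], 0, 255]]'

```text
t: 29.9
eef_pos: [0.5062, 0.1045, 0.3752]
tcp_rot: [0.182, 0.978, 0.0, 0.098]
contact_force: [1.2, -0.9, -3.0]
gripper_width: 0.0657
```

Run:
```python
from m import *
s,M,g=tilt();rel()
c=r.camera("wrist");save(c,"w15.png",1.25);W=cloud(c,s)
ring(W,g,M,.033,(250,180,375,310),.01)
```

```text
t 29.9 grasp [0.5382 0.0987 0.2114] zax [ 0.1915 -0.0352 -0.9809] jaw deg 69.1 q [ 0.16  0.47 -0.61  1.9   0.56  0.75  0.43] F [ 1.2 -0.9 -3. ] w 0.0657
tilt along jaw 0.035 perp 0.191 radial 0.18 az 11.7 eef [0.5062 0.1045 0.3752]
t 29.9 grasp [0.5382 0.0987 0.2114] zax [ 0.1915 -0.0352 -0.9809] jaw deg 69.1 q [ 0.16  0.47 -0.61  1.9   0.56  0.75  0.43] F [ 1.2 -0.9 -3. ] w 0.0657
uv [-0.0711  0.0162  0.2114] rel tip mm [-13.8  16.2  44.8]
ring top ctr uvz [-0.0656  0.0175  0.1995] r 0.0334 normal [-0.001  0.01   1.   ] n 5758 rel tip mm [-8.3 17.5 32.9]
```

View pics/w15.png

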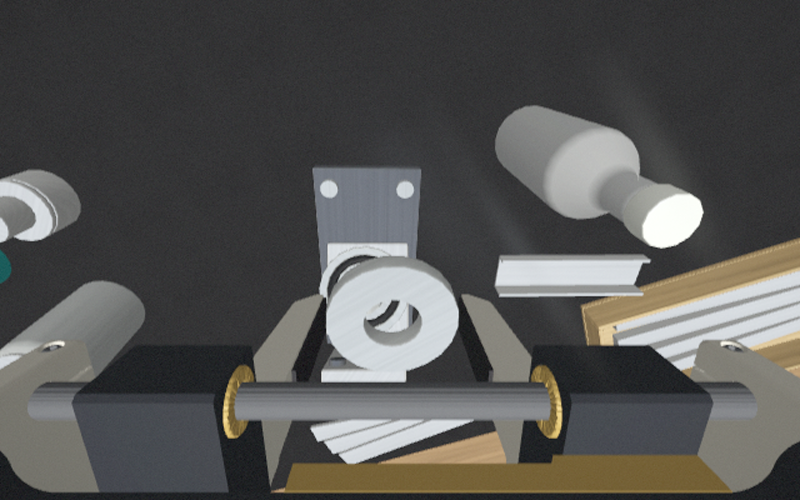

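Emit:
jog_arm --targets '[[[0.0015, -0.01, -0.004], 0, 255], [[0.001, -0.009, -0.006], 0, 255], [[0, -0.001, -0.005], 0, 255], [[0, 0, 0], 0, 255]]' --newtons 12

```text
t: 30.28
eef_pos: [0.505, 0.0879, 0.3572]
tcp_rot: [0.177, 0.98, 0.001, 0.095]
contact_force: [0.0, -0.5, -3.2]
gripper_width: 0.0665
```

Run:
```python
from m import *
s,M,g=tilt();rel()
c=r.camera("wrist");save(c,"w16.png",1.25);W=cloud(c,s)
ring(W,g,M,.033,(250,180,375,310),.01)
```

```text
t 30.28 grasp [0.5362 0.0827 0.1932] zax [ 0.1868 -0.0313 -0.9819] jaw deg 69.7 q [ 0.18  0.49 -0.6   1.93  0.58  0.71  0.44] F [ 0.  -0.5 -3.2] w 0.0665
tilt along jaw 0.036 perp 0.186 radial 0.179 az 9.9 eef [0.505  0.0879 0.3572]
t 30.28 grasp [0.5362 0.0827 0.1932] zax [ 0.1868 -0.0313 -0.9819] jaw deg 69.7 q [ 0.18  0.49 -0.6   1.93  0.58  0.71  0.44] F [ 0.  -0.5 -3.2] w 0.0665
uv [-0.0669  0.0006  0.1932] rel tip mm [-9.6  0.6 26.6]
ring top ctr uvz [-0.0617  0.0019  0.1813] r 0.0331 normal [0.005 0.012 1.   ] n 5743 rel tip mm [-4.4  1.9 14.7]
```

Emit:
jog_arm --targets '[[[0.004, -0.003, 0.001], 0, 255], [[0.003, -0.002, 0], 0, 255], [[0, 0, 0], 0, 255]]'

```text
t: 30.58
eef_pos: [0.5121, 0.085, 0.3588]
tcp_rot: [0.175, 0.98, 0.002, 0.095]
contact_force: [0.9, -0.0, -2.0]
gripper_width: 0.0668
```

Run:
```python
from m import *
s,M,g=tilt();rel()
c=r.camera("wrist");save(c,"w16.png",1.25);W=cloud(c,s)
ring(W,g,M,.033,(250,180,375,310),.01)
```

```text
t 30.58 grasp [0.5434 0.0801 0.1948] zax [ 0.1876 -0.0293 -0.9818] jaw deg 70.0 q [ 0.19  0.5  -0.61  1.91  0.58  0.72  0.46] F [ 0.9 -0.  -2. ] w 0.0668
tilt along jaw 0.037 perp 0.186 radial 0.18 az 9.4 eef [0.5121 0.085  0.3588]
t 30.58 grasp [0.5434 0.0801 0.1948] zax [ 0.1876 -0.0293 -0.9818] jaw deg 70.0 q [ 0.19  0.5  -0.61  1.91  0.58  0.72  0.46] F [ 0.9 -0.  -2. ] w 0.0668
uv [-0.0592  0.0009  0.1948] rel tip mm [-1.9  0.9 28.2]
ring top ctr uvz [-0.054   0.0026  0.1829] r 0.0333 normal [0.005 0.011 1.   ] n 5757 rel tip mm [ 3.3  2.6 16.3]
```

View pics/w16.png

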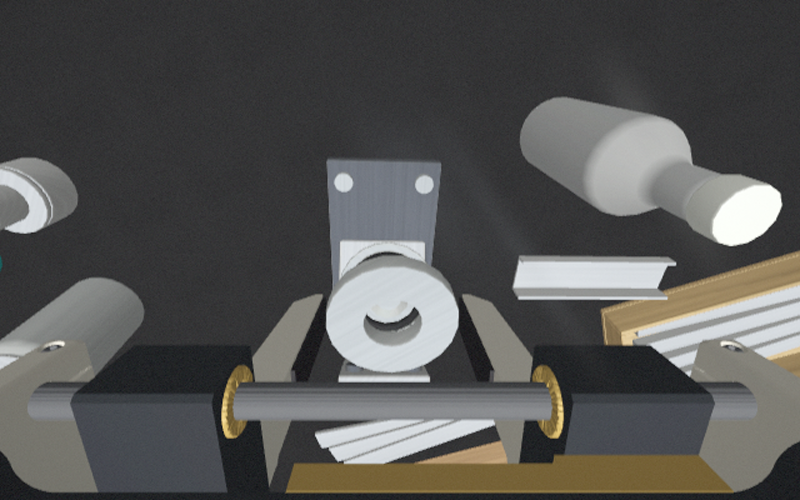

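Emit:
jog_arm --targets '[[[-0.001, -0.0025, -0.003], 0, 255], [[0, -0.0005, -0.006], 0, 255], [[0.001, -0.0005, -0.006], 0, 255], [[0.003, -0.001, -0.005], 0, 255], [[0, 0, 0], 0, 255]]' --newtons 9

```text
t: 31.05
eef_pos: [0.5146, 0.0815, 0.3376]
tcp_rot: [0.174, 0.98, 0.003, 0.096]
contact_force: [0.5, 0.5, -2.1]
gripper_width: 0.0664
```

Run:
```python
from m import *
s,M,g=tilt();rel()
c=r.camera("wrist");save(c,"w17.png",1.25);W=cloud(c,s)
ring(W,g,M,.033,(250,180,375,310),.01)
```

```text
t 31.05 grasp [0.5461 0.0769 0.1736] zax [ 0.1883 -0.0274 -0.9817] jaw deg 70.1 q [ 0.18  0.53 -0.58  1.93  0.61  0.67  0.43] F [ 0.5  0.5 -2.1] w 0.0664
tilt along jaw 0.038 perp 0.186 radial 0.182 az 9.0 eef [0.5146 0.0815 0.3376]
t 31.05 grasp [0.5461 0.0769 0.1736] zax [ 0.1883 -0.0274 -0.9817] jaw deg 70.1 q [ 0.18  0.53 -0.58  1.93  0.61  0.67  0.43] F [ 0.5  0.5 -2.1] w 0.0664
uv [-0.0556 -0.0011  0.1736] rel tip mm [ 1.7 -1.1  7. ]
ring top ctr uvz [-5.130e-02 -1.000e-04  1.616e-01] r 0.0331 normal [-0.152  0.007  0.988] n 6489 rel tip mm [ 6.  -0.1 -5. ]
```

View pics/w17.png

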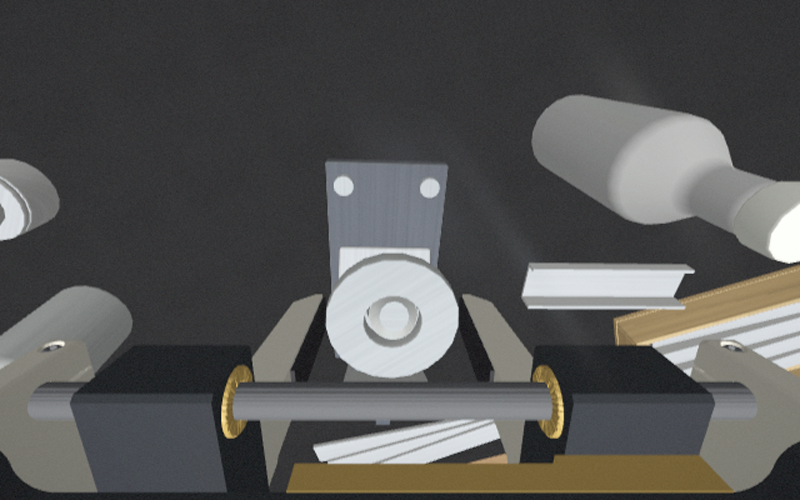

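Emit:
jog_arm --targets '[[[0.001, -0.0005, -0.005], 0, 255], [[0.003, -0.001, -0.005], 0, 255], [[0.001, -0.0005, -0.002], 0, 255], [[0, 0, 0], 0, 100], [[0, 0, 0], 0, 0], [[0, 0, 0.005], 0, 0], [[-0.001, 0, 0.02], 0, 0], [[0, 0, 0.03], 0, 0]]'

```text
t: 31.77
eef_pos: [0.5191, 0.079, 0.3782]
tcp_rot: [0.173, 0.981, 0.001, 0.092]
contact_force: [0.3, -0.3, 0.2]
gripper_width: 0.0886
```

Run:
```python
from m import *
s,M,g=tilt();rel()
c=r.camera("wrist");save(c,"w18.png",1.25);U=uv(cloud(c,s));a=.56
X=U[...,0]*np.cos(a)+(U[...,2]-.075)*np.sin(a);Z=-U[...,0]*np.sin(a)+(U[...,2]-.075)*np.cos(a)
rr=np.hypot(X,U[...,1]);m=(rr<.031)&(rr>.017)&(Z>.06)&(Z<.12);print("washer top z",np.percentile(Z[m],[10,50,90]),m.sum())
m=(rr<.005)&(Z>.08);print("tip",np.percentile(Z[m],[10,50,90]))
c=r.camera("scene");save(c,"s9.png",6,(330,140,430,240))
```

```text
t 31.77 grasp [0.5494 0.074  0.214 ] zax [ 0.1818 -0.0296 -0.9829] jaw deg 70.1 q [ 0.22  0.49 -0.64  1.87  0.54  0.77  0.52] F [ 0.3 -0.3  0.2] w 0.0886
tilt along jaw 0.034 perp 0.181 radial 0.175 az 8.7 eef [0.5191 0.079  0.3782]
t 31.77 grasp [0.5494 0.074  0.214 ] zax [ 0.1818 -0.0296 -0.9829] jaw deg 70.1 q [ 0.22  0.49 -0.64  1.87  0.54  0.77  0.52] F [ 0.3 -0.3  0.2] w 0.0886
uv [-0.0514 -0.0024  0.214 ] rel tip mm [ 5.9 -2.4 47.4]
washer top z [0.08839192 0.08923489 0.09010469] 3503
tip [0.10636803 0.10729028 0.10796083]
```

View pics/s9.png

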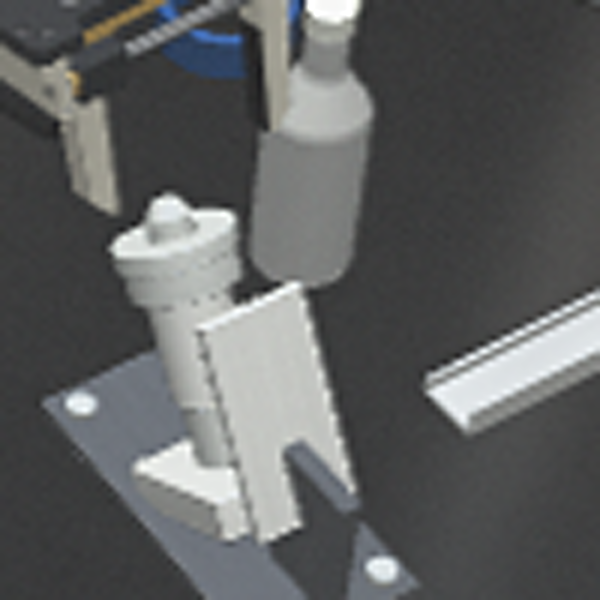

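View pics/w18.png

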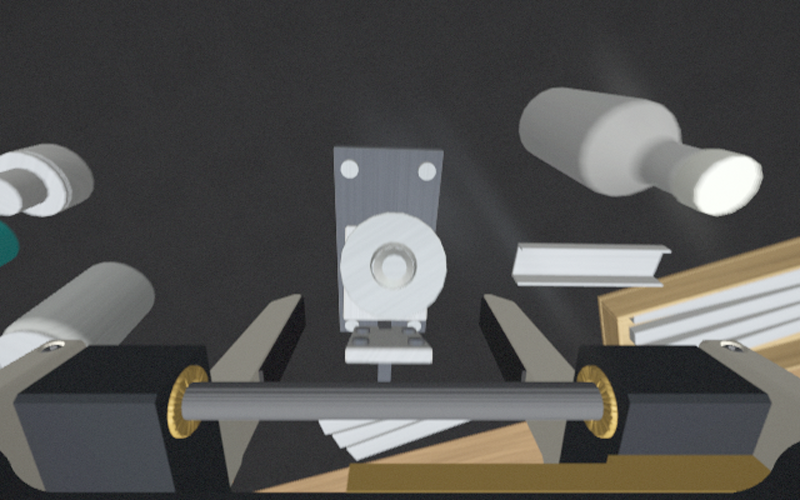

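Emit:
jog_arm --targets '[[[-0.006, -0.015, 0.005], -6.3, 0], [[-0.012, -0.03, 0], -6.3, 0], [[-0.014, -0.034, 0], -6.3, 0], [[-0.014, -0.034, 0], -6.3, 0], [[-0.014, -0.034, -0.01], -6.3, 0], [[-0.014, -0.034, -0.02], -6.3, 0], [[-0.013, -0.031, -0.02], -6.3, 0], [[-0.008, -0.02, -0.015], -6.3, 0], [[-0.003, -0.007, -0.008], 0, 0], [[0, 0, 0], 0, 0]]'

```text
t: 32.7
eef_pos: [0.4197, -0.1682, 0.3191]
tcp_rot: [0.592, 0.798, -0.038, 0.106]
contact_force: [0.2, 0.4, -0.7]
gripper_width: 0.0929
```

Run:
```python
from m import *
s,M,g=tips();print(s["qvel"].round(2))
c=r.camera("wrist");save(c,"w19.png",1.25);W=cloud(c,s)
m=(np.hypot(W[...,0]-.433,W[...,1]+.2025)<.035)&(abs(W[...,2]-.064)<.006)
P=W[m];print(len(P),cv2.minEnclosingCircle(P[:,:2].astype(np.float32)),P.mean(0))
```

```text
t 32.7 grasp [ 0.4403 -0.1991  0.1563] zax [ 0.1239 -0.185  -0.9749] jaw deg 17.3 q [ 0.47  0.43 -0.25  2.14  0.56  0.48  0.06] F [ 0.2  0.4 -0.7] w 0.0929
tilt along jaw 0.063 perp 0.214 radial 0.184 az -21.8 eef [ 0.4197 -0.1682  0.3191]
tips [ 0.4869 -0.1889  0.1408] [ 0.3985 -0.2164  0.1348] mid [ 0.4427 -0.2027  0.1378]
[ 0.01 -0.    0.01 -0.01  0.    0.   -0.04]
1011 ((0.43316957354545593, -0.2014530897140503), 0.016063692048192024) [ 0.43266322 -0.20046677  0.0625383 ]
```

View pics/w19.png

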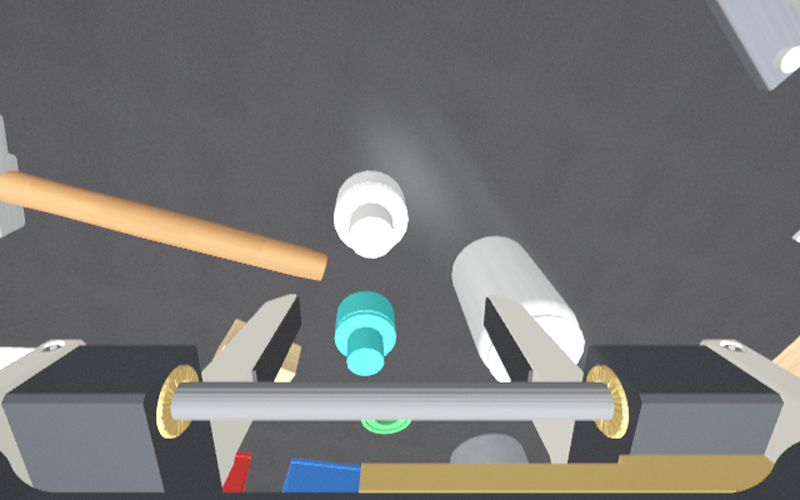

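Emit:
jog_arm --targets '[[[0.001, 0.001, -0.025], -6, 70], [[0.001, 0.002, -0.028], -6, 100], [[0, 0.001, -0.025], -5, 110], [[0, 0, -0.012], 0, 110]]' --newtons 25

```text
t: 33.08
eef_pos: [0.428, -0.1618, 0.2325]
tcp_rot: [0.706, 0.698, -0.046, 0.108]
contact_force: [0.7, -0.1, -0.2]
gripper_width: 0.071
```

Run:
```python
from m import *
s,M,g=tips();print(s["qvel"].round(2))
p=g+(.053-g[2])/M[2,2]*M[:,2];print("axis at .053",p.round(4), "err",(np.array([.4332,-.2015])-p[:2]).round(4))
```

```text
t 33.08 grasp [ 0.4423 -0.198   0.0701] zax [ 0.0859 -0.2168 -0.9724] jaw deg -0.1 q [ 0.23  0.6   0.05  2.2   0.67  0.26 -0.39] F [ 0.7 -0.1 -0.2] w 0.071
tilt along jaw 0.086 perp 0.217 radial 0.157 az -20.7 eef [ 0.428  -0.1618  0.2325]
tips [ 0.4793 -0.2022  0.0548] [ 0.4086 -0.2021  0.0485] mid [ 0.4439 -0.2022  0.0516]
[-0.28  0.29  0.37  0.07  0.23 -0.48 -0.23]
axis at .053 [ 0.4438 -0.2019  0.053 ] err [-0.0106  0.0004]
```

Emit:
jog_arm --targets '[[[-0.006, 0, -0.004], 0, 130], [[-0.005, 0, -0.004], 0, 145], [[0, 0, 0], 0, 150]]'

```text
t: 33.33
eef_pos: [0.421, -0.1568, 0.2224]
tcp_rot: [0.702, 0.703, -0.043, 0.108]
contact_force: [-1.1, -0.6, -1.2]
gripper_width: 0.0513
```

Run:
```python
from m import *
s,M,g=tips();print(s["qvel"].round(2))
p=g+(.053-g[2])/M[2,2]*M[:,2];print("axis at .053",p.round(4), "err",(np.array([.4332,-.2015])-p[:2]).round(4))
```

```text
t 33.33 grasp [ 0.4363 -0.1923  0.0599] zax [ 0.0912 -0.2124 -0.9729] jaw deg 0.6 q [ 0.19  0.61  0.09  2.23  0.7   0.21 -0.41] F [-1.1 -0.6 -1.2] w 0.0513
tilt along jaw 0.089 perp 0.213 radial 0.16 az -20.4 eef [ 0.421  -0.1568  0.2224]
tips [ 0.4635 -0.196   0.0438] [ 0.4125 -0.1966  0.0391] mid [ 0.438  -0.1963  0.0415]
[-0.02 -0.01 -0.04 -0.04 -0.01  0.01  0.01]
axis at .053 [ 0.4369 -0.1938  0.053 ] err [-0.0037 -0.0077]
```

Emit:
jog_arm --targets '[[[-0.002, -0.005, 0.001], 0, 150], [[-0.002, -0.004, 0.001], 0, 150], [[0, 0, 0], 0, 255]]'

```text
t: 33.58
eef_pos: [0.4193, -0.1643, 0.2257]
tcp_rot: [0.7, 0.705, -0.041, 0.109]
contact_force: [-1.9, -0.5, -1.6]
gripper_width: 0.0357
```

Run:
```python
from m import *
s,M,g=tips();print(s["qvel"].round(2))
p=g+(.053-g[2])/M[2,2]*M[:,2];print("axis at .053",p.round(4), "err",(np.array([.4332,-.2015])-p[:2]).round(4))
```

```text
t 33.58 grasp [ 0.4354 -0.1995  0.0633] zax [ 0.0964 -0.2108 -0.9728] jaw deg 1.0 q [ 0.22  0.61  0.08  2.22  0.7   0.21 -0.39] F [-1.9 -0.5 -1.6] w 0.0357
tilt along jaw 0.093 perp 0.212 radial 0.167 az -21.4 eef [ 0.4193 -0.1643  0.2257]
tips [ 0.455  -0.2032  0.0465] [ 0.4195 -0.2038  0.0431] mid [ 0.4372 -0.2035  0.0448]
[ 0.   -0.01 -0.02 -0.01 -0.01  0.01  0.  ]
axis at .053 [ 0.4364 -0.2017  0.053 ] err [-0.0032  0.0002]
```

Emit:
jog_arm --targets '[[[-0.001, 0, -0.002], 0, 255], [[0, 0, 0], 0, 255], [[0, 0, 0.01], 0, 255], [[0.002, -0.001, 0.025], 0, 255], [[0.004, -0.001, 0.03], 0, 255], [[0.006, -0.002, 0.035], 0, 255]]'

```text
t: 34.08
eef_pos: [0.428, -0.167, 0.324]
tcp_rot: [0.699, 0.706, -0.043, 0.103]
contact_force: [0.4, -0.9, -3.7]
gripper_width: 0.0322
```

Run:
```python
from m import *
s,M,g=tips();print(s["qvel"].round(2))
c=r.camera("wrist");save(c,"w20.png",1.25)
```

```text
t 34.08 grasp [ 0.4423 -0.2013  0.1612] zax [ 0.0857 -0.2057 -0.9749] jaw deg 1.1 q [ 0.41  0.43 -0.19  2.1   0.52  0.54 -0.18] F [ 0.4 -0.9 -3.7] w 0.0322
tilt along jaw 0.082 perp 0.207 radial 0.155 az -21.3 eef [ 0.428 -0.167  0.324]
tips [ 0.46   -0.2049  0.144 ] [ 0.4279 -0.2055  0.1413] mid [ 0.4439 -0.2052  0.1427]
[ 0.67 -0.65 -0.86 -0.68 -0.83  1.34  0.95]
```

View pics/w20.png

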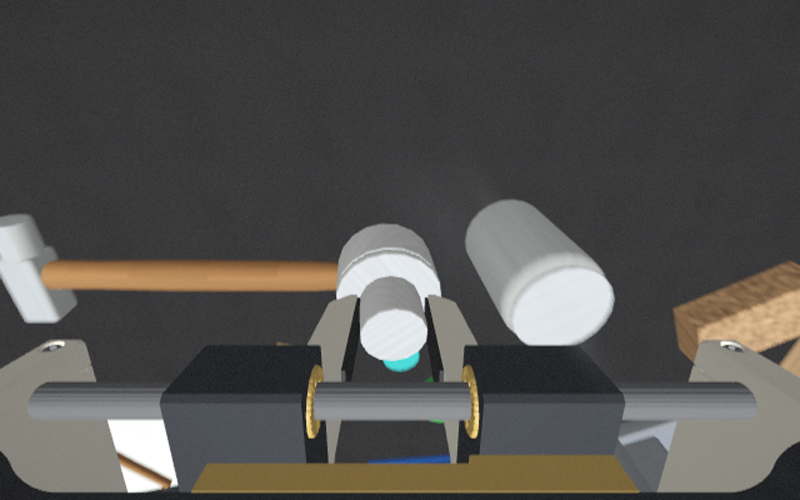

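Emit:
jog_arm --targets '[[[0.005, 0.01, 0.03], 6.7, 255], [[0.008, 0.022, 0.025], 6.7, 255], [[0.009, 0.028, 0.015], 6.7, 255], [[0.01, 0.031, 0.005], 6.7, 255], [[0.01, 0.031, 0], 6.7, 255], [[0.01, 0.031, 0], 6.7, 255], [[0.01, 0.031, 0], 6.7, 255], [[0.01, 0.028, 0], 6.7, 255], [[0.007, 0.02, 0], 6.7, 255], [[0.003, 0.01, 0], 5, 255]]'

```text
t: 34.97
eef_pos: [0.511, 0.0768, 0.4149]
tcp_rot: [0.194, 0.973, 0.031, 0.123]
contact_force: [-0.2, -0.3, -1.9]
gripper_width: 0.0316
```

Run:
```python
from m import *
s,M,g=tips();rel();print(s["qvel"].round(2))
```

```text
t 34.97 grasp [0.5529 0.0791 0.2532] zax [ 0.2508  0.0136 -0.968 ] jaw deg 68.2 q [ 0.28  0.42 -0.68  1.87  0.49  0.75  0.52] F [-0.2 -0.3 -1.9] w 0.0316
tilt along jaw 0.106 perp 0.228 radial 0.25 az 8.5 eef [0.511  0.0768 0.4149]
tips [0.5635 0.0939 0.2366] [0.5518 0.0647 0.2331] mid [0.5577 0.0793 0.2349]
t 34.97 grasp [0.5529 0.0791 0.2532] zax [ 0.2508  0.0136 -0.968 ] jaw deg 68.2 q [ 0.28  0.42 -0.68  1.87  0.49  0.75  0.52] F [-0.2 -0.3 -1.9] w 0.0316
uv [-0.0501  0.0035  0.2532] rel tip mm [ 7.2  3.5 86.6]
[ 0.06  0.16 -0.39 -0.11  0.04  0.02  0.82]
```

Run:
```python
from m import *
s,M,g=rel()
c=r.camera("wrist");save(c,"w21.png",1.25);W=cloud(c,s);np.savez("w21.npz",W=W,**c)
ring(W,g,M,.016,(280,215,350,300),-.001)
c=r.camera("scene");save(c,"s10.png",6,(330,110,430,210))
```

```text
t 34.97 grasp [0.5529 0.0791 0.2532] zax [ 0.2508  0.0136 -0.968 ] jaw deg 68.2 q [ 0.28  0.42 -0.68  1.87  0.49  0.75  0.52] F [-0.2 -0.3 -1.9] w 0.0316
uv [-0.0501  0.0035  0.2532] rel tip mm [ 7.2  3.5 86.6]
ring top ctr uvz [-0.0475  0.0042  0.2523] r 0.0161 normal [-0.038 -0.069  0.997] n 1737 rel tip mm [ 9.8  4.2 85.7]
```

View pics/w21.png

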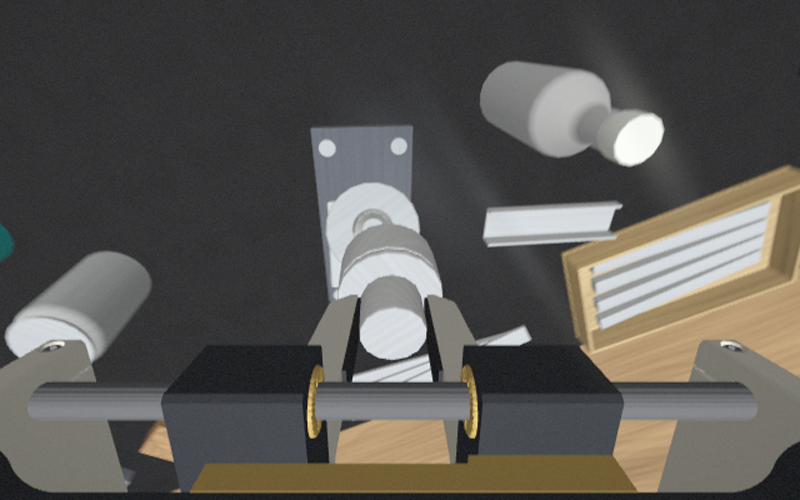

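View pics/s10.png

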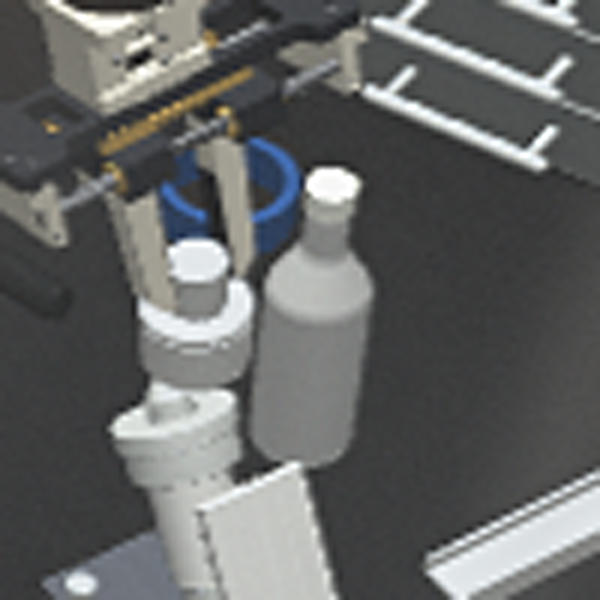

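Emit:
jog_arm --targets '[[[-0.006, -0.002, -0.006], 0, 255], [[-0.006, -0.002, -0.006], 0, 255], [[-0.001, 0, -0.005], 0, 255], [[0, 0, 0], 0, 255]]' --newtons 12

```text
t: 35.4
eef_pos: [0.4949, 0.0663, 0.3942]
tcp_rot: [0.203, 0.971, 0.027, 0.12]
contact_force: [0.5, -0.5, -2.5]
gripper_width: 0.0319
```

```bash
cat >> m.py <<'E'
def cap(name):
    s,M,g=rel();c=r.camera("wrist");save(c,name,1.25);W=cloud(c,s)
    ctr,n=ring(W,g,M,.016,(280,215,350,300),-.001)
    print("rim rel tip mm",((ctr-.064*n-[-.0573,0,.1666])*1e3).round(1),"tilt deg u",round(np.degrees(np.arcsin(-n[0])),1))
E
python3 - <<'E'
from m import *
cap("w22.png")
E
```

```text
t 35.4 grasp [0.5358 0.0669 0.2323] zax [ 0.2447  0.0039 -0.9696] jaw deg 67.1 q [ 0.28  0.42 -0.65  1.94  0.52  0.69  0.49] F [ 0.5 -0.5 -2.5] w 0.0319
uv [-0.0614 -0.0142  0.2323] rel tip mm [ -4.1 -14.2  65.7]
ring top ctr uvz [-0.0585 -0.0135  0.2312] r 0.0164 normal [-0.031 -0.062  0.998] n 1722 rel tip mm [ -1.2 -13.5  64.6]
rim rel tip mm [ 0.8 -9.6  0.8] tilt deg u 1.8
```

Emit:
jog_arm --targets '[[[0.002, 0.003, 0.004], 0, 255], [[0.002, 0.006, 0], 0, 255], [[0, 0, 0], 0, 255]]'

```text
t: 35.7
eef_pos: [0.4996, 0.0744, 0.3991]
tcp_rot: [0.205, 0.971, 0.027, 0.121]
contact_force: [-0.6, 0.0, -1.8]
gripper_width: 0.0321
```

Run:
```python
from m import *
cap("w23.png")
```

```text
t 35.7 grasp [0.5406 0.0748 0.2372] zax [ 0.2457  0.002  -0.9693] jaw deg 66.9 q [ 0.26  0.42 -0.65  1.92  0.51  0.71  0.47] F [-0.6  0.  -1.8] w 0.0321
uv [-0.0599 -0.0051  0.2372] rel tip mm [-2.6 -5.1 70.6]
ring top ctr uvz [-0.0572 -0.0047  0.2361] r 0.016 normal [-0.037 -0.062  0.997] n 1725 rel tip mm [ 0.1 -4.7 69.5]
rim rel tip mm [ 2.5 -0.8  5.7] tilt deg u 2.1
```

Emit:
jog_arm --targets '[[[0, 0.001, -0.005], 0, 255], [[0, 0, -0.004], 0, 255], [[-0.0035, 0.0014, -0.004], 0, 255], [[-0.0035, 0.0014, -0.003], 0, 255], [[0, 0, 0], 0, 255]]' --newtons 9

```text
t: 36.17
eef_pos: [0.4923, 0.0791, 0.3829]
tcp_rot: [0.204, 0.971, 0.027, 0.122]
contact_force: [-0.8, -0.2, -1.6]
gripper_width: 0.0315
```

Run:
```python
from m import *
cap("w24.png")
c=r.camera("scene");save(c,"s11.png",6,(330,120,430,220))
```

```text
t 36.17 grasp [0.5337 0.0794 0.2211] zax [ 0.2481  0.0016 -0.9687] jaw deg 66.9 q [ 0.23  0.43 -0.63  1.96  0.55  0.66  0.43] F [-0.8 -0.2 -1.6] w 0.0315
uv [-0.068  -0.0034  0.2211] rel tip mm [-10.7  -3.4  54.5]
ring top ctr uvz [-0.0675 -0.0032  0.2201] r 0.016 normal [-0.223 -0.09   0.971] n 1985 rel tip mm [-10.2  -3.2  53.5]
rim rel tip mm [ 4.1  2.5 -8.7] tilt deg u 12.9
```

View pics/s11.png

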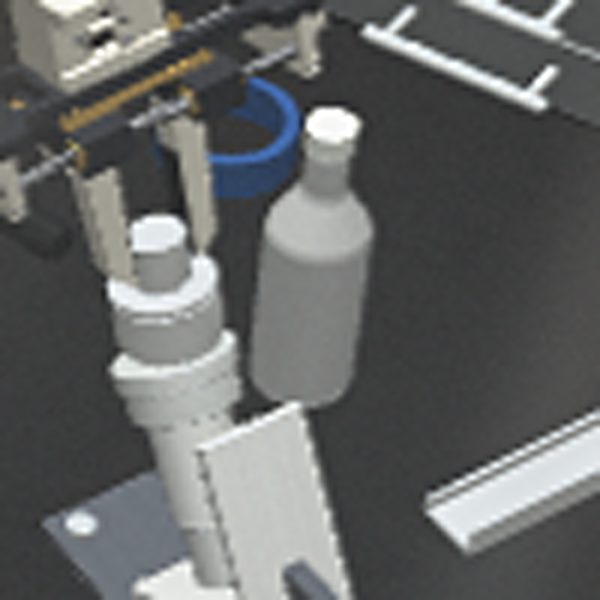

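Emit:
jog_arm --targets '[[[-0.0046, 0.0016, -0.004], 0, 255], [[-0.0046, 0.0014, -0.005], 0, 255], [[-0.0025, 0.0008, -0.004], 0, 255], [[0, 0, 0], 0, 255]]'

```text
t: 36.6
eef_pos: [0.4804, 0.0832, 0.3701]
tcp_rot: [0.205, 0.971, 0.028, 0.124]
contact_force: [0.0, -0.8, -1.0]
gripper_width: 0.0318
```

Run:
```python
from m import *
cap("w25.png")
```

```text
t 36.6 grasp [0.5225 0.0837 0.2085] zax [ 0.2521  0.0028 -0.9677] jaw deg 66.9 q [ 0.21  0.43 -0.61  2.    0.58  0.61  0.38] F [ 0.  -0.8 -1. ] w 0.0318
uv [-0.08   -0.0036  0.2085] rel tip mm [-22.7  -3.6  41.9]
ring top ctr uvz [-0.0825 -0.0029  0.2067] r 0.0158 normal [-0.488 -0.076  0.869] n 2175 rel tip mm [-25.2  -2.9  40.1]
rim rel tip mm [  6.1   2.  -15.6] tilt deg u 29.2
```

View pics/w25.png

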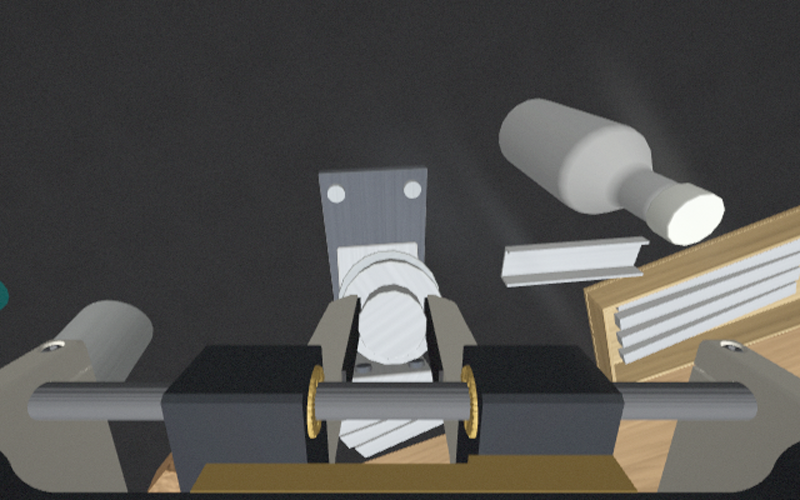

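Emit:
jog_arm --targets '[[[0.001, 0, -0.0015], 0, 255], [[0, 0, 0], 0, 100], [[0, 0, 0], 0, 30], [[0, 0, 0.003], 0, 0], [[0, 0, 0.01], 0, 0], [[-0.005, 0.002, 0.025], 0, 0], [[-0.005, 0.002, 0.035], 0, 0]]'

```text
t: 37.23
eef_pos: [0.472, 0.0858, 0.4397]
tcp_rot: [0.205, 0.971, 0.026, 0.119]
contact_force: [0.9, -0.2, 0.3]
gripper_width: 0.0674
```

Run:
```python
from m import *
s,M,g=rel()
c=r.camera("wrist");save(c,"w26.png",1.25);U=uv(cloud(c,s));a=.56
X=U[...,0]*np.cos(a)+(U[...,2]-.075)*np.sin(a);Z=-U[...,0]*np.sin(a)+(U[...,2]-.075)*np.cos(a)
rr=np.hypot(X,U[...,1])
m=(rr<.013)&(Z>.12);print("knob top z (154)",np.percentile(Z[m],[5,50,95]),m.sum(), "slope",np.linalg.lstsq(np.c_[X[m],U[...,1][m],np.ones(m.sum())],Z[m],rcond=None)[0].round(4))
m=(rr<.026)&(rr>.018)&(Z>.11)&(Z<.14);print("body top z (126)",np.percentile(Z[m],[5,50,95]),m.sum())
m=(rr<.032)&(rr>.0295)&(Z>.07)&(Z<.1);print("washer top (90)",np.percentile(Z[m],[5,50,95]),m.sum())
c=r.camera("scene");save(c,"s12.png",6,(330,120,430,220))
```

```text
t 37.23 grasp [0.5122 0.0862 0.2776] zax [ 0.2411  0.0023 -0.9705] jaw deg 66.8 q [ 0.29  0.33 -0.71  1.91  0.43  0.78  0.51] F [ 0.9 -0.2  0.3] w 0.0674
uv [-0.0904 -0.0052  0.2776] rel tip mm [-33.1  -5.2 111. ]
knob top z (154) [0.15216265 0.15330813 0.1545469 ] 825 slope [-0.0047  0.0067  0.1533]
body top z (126) [0.12409397 0.12526548 0.12642736] 1183
washer top (90) [0.08711612 0.08902466 0.0901711 ] 111
```

View pics/s12.png

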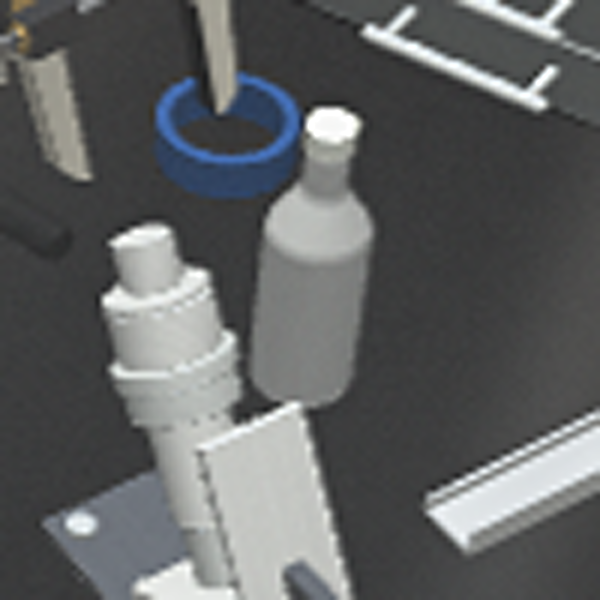

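View pics/w26.png

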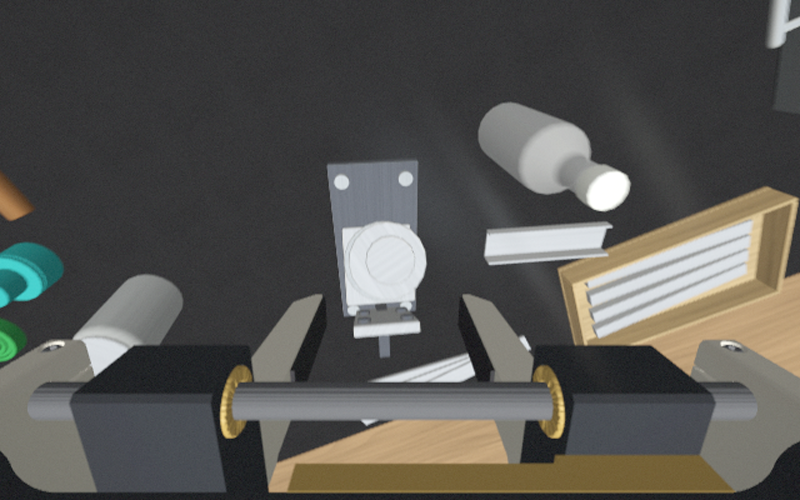

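Emit:
jog_arm --targets '[[[-0.005, 0, 0.03], 0, 0], [[0, 0, 0.02], 0, 0], [[0, 0, 0], 0, 0], [[0, 0, 0], 0, 0]]'

```text
t: 37.67
eef_pos: [0.4681, 0.0866, 0.4999]
tcp_rot: [0.206, 0.97, 0.03, 0.129]
contact_force: [-0.5, -1.1, -0.0]
gripper_width: 0.093
```

Run:
```python
from m import *
c=r.camera("top");save(c,"topF.png",1.25);c2=r.camera("scene");save(c2,"sceneF.png",1.25)
c0=dict(np.load("scene0.npz"));d=np.abs(c2["frame"].astype(int)-c0["frame"]).max(-1)>60
cv2.imwrite("pics/diff.png",d.astype(np.uint8)*255)
```

```text
(no output)
```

View pics/diff.png

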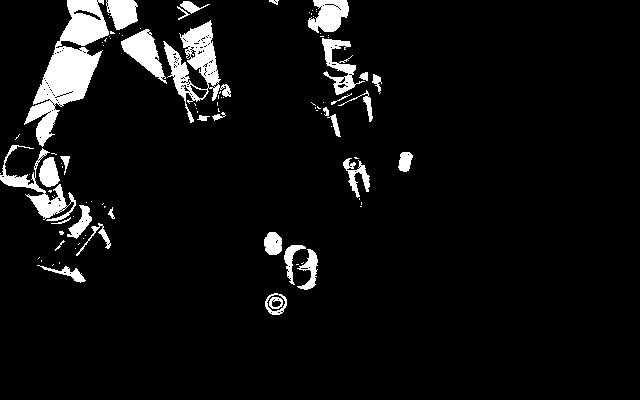

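View pics/sceneF.png

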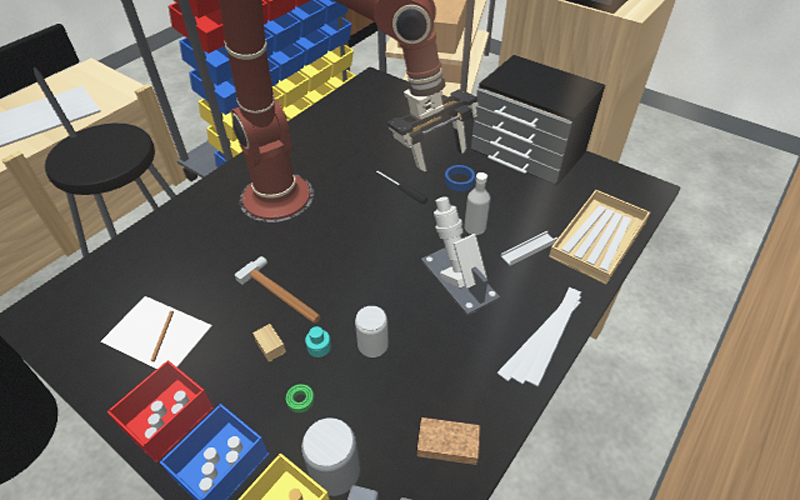

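Run:
```python
from m import *
for f in ("npz","live"):
  for n in ("top","scene"):
    c=dict(np.load(n+"0.npz")) if f=="npz" else r.camera(n)
    W=cloud(c);m=(np.hypot(W[...,0]-.575,W[...,1]+.22)<.075)&(abs(W[...,2]-.11)<.004)
    m=cv2.morphologyEx(m.astype(np.uint8),cv2.MORPH_OPEN,np.ones((3,3)))>0
    P=W[m];print(f,n,len(P),P.mean(0).round(4),np.round(cv2.minEnclosingCircle(P[:,:2].astype(np.float32))[0],4))
tips()
```

```text
npz top 444 [ 0.5827 -0.2313  0.1105] [ 0.583  -0.2329]
npz scene 329 [ 0.5836 -0.2339  0.1103] [ 0.5828 -0.2324]
live top 442 [ 0.5562 -0.2348  0.1105] [ 0.5567 -0.2359]
live scene 330 [ 0.5568 -0.2354  0.1102] [ 0.5569 -0.2343]
t 37.87 grasp [0.5109 0.0872 0.3367] zax [ 0.2571  0.0042 -0.9664] jaw deg 66.8 q [ 0.34  0.26 -0.75  1.82  0.35  0.9   0.6 ] F [-0.1 -0.4  0.3] w 0.0931
tilt along jaw 0.105 perp 0.235 radial 0.254 az 10.5 eef [0.4679 0.0865 0.4981]
tips [0.534  0.1299 0.3234] [0.4975 0.0447 0.3133] mid [0.5157 0.0873 0.3183]
```

Emit:
jog_arm --targets '[[[-0.001, -0.015, -0.005], 5, 255], [[-0.001, -0.03, -0.01], 6, 255], [[-0.002, -0.038, -0.015], 6, 255], [[-0.002, -0.038, -0.015], 6, 255], [[-0.002, -0.038, -0.015], 6, 255], [[-0.002, -0.038, -0.015], 0, 255], [[-0.002, -0.038, -0.015], 0, 255], [[-0.002, -0.038, -0.02], 0, 255], [[-0.001, -0.03, -0.02], 0, 255], [[0, -0.02, -0.01], 0, 255]]' --newtons 10

```text
t: 38.7
eef_pos: [0.448, -0.2292, 0.3517]
tcp_rot: [-0.052, 0.99, 0.066, 0.111]
contact_force: [0.3, -0.1, 0.4]
gripper_width: 0.031
```

Run:
```python
from m import *
s,M,g=tips();print(s["qvel"].round(2))
```

```text
t 38.7 grasp [ 0.4837 -0.2053  0.1903] zax [ 0.2135  0.1429 -0.9664] jaw deg 96.8 q [ 1.06  0.57 -0.86  1.94  0.36  0.67  1.73] F [ 0.3 -0.1  0.4] w 0.031
tilt along jaw 0.117 perp 0.229 radial 0.125 az -27.1 eef [ 0.448  -0.2292  0.3517]
tips [ 0.4859 -0.1873  0.1738] [ 0.4896 -0.2179  0.17  ] mid [ 0.4878 -0.2026  0.1719]
[ 0.27  0.36  0.12 -0.15  0.19 -0.04  0.33]
```

Emit:
jog_arm --targets '[[[0, -0.015, -0.02], 0, 255], [[0, -0.012, -0.03], 0, 255], [[0, -0.004, -0.03], 0, 255], [[0, 0, -0.02], 0, 255], [[0, 0, -0.005], 0, 255]]'

```text
t: 39.12
eef_pos: [0.444, -0.2703, 0.2335]
tcp_rot: [-0.044, 0.991, 0.068, 0.107]
contact_force: [-0.9, -0.2, 0.5]
gripper_width: 0.0012
```

Run:
```python
from m import *
s,M,g=tips();print(s["qvel"].round(2))
```

```text
t 39.12 grasp [ 0.4783 -0.2462  0.0718] zax [ 0.2053  0.1444 -0.968 ] jaw deg 95.9 q [ 1.    0.75 -0.68  1.99  0.51  0.45  1.69] F [-0.9 -0.2  0.5] w 0.0012
tilt along jaw 0.123 perp 0.219 radial 0.1 az -31.3 eef [ 0.444  -0.2703  0.2335]
tips [ 0.4822 -0.2428  0.0535] [ 0.4823 -0.244   0.0533] mid [ 0.4822 -0.2434  0.0534]
[-0.07  0.1   0.12  0.04  0.08 -0.14 -0.04]
```

Emit:
jog_arm --targets '[[[0.01, 0.002, 0], 0, 255], [[0.01, 0.002, 0], 0, 255], [[0.007, 0.0005, 0], 0, 255], [[0.007, 0.0005, 0], 0, 255], [[0.007, 0.0005, 0], 0, 255], [[0, 0, 0], 0, 255]]'

```text
t: 39.62
eef_pos: [0.4891, -0.2619, 0.2339]
tcp_rot: [-0.045, 0.991, 0.07, 0.104]
contact_force: [-1.5, -0.6, -0.9]
gripper_width: 0.0002
```

```bash
cat >> m.py <<'E'
def tin():
    for n in ("top","scene"):
        c=r.camera(n);W=cloud(c);m=(np.hypot(W[...,0]-.575,W[...,1]+.232)<.06)&(abs(W[...,2]-.11)<.004)
        m=cv2.morphologyEx(m.astype(np.uint8),cv2.MORPH_OPEN,np.ones((3,3)))>0
        P=W[m];print(n,len(P),P.mean(0).round(4),np.round(cv2.minEnclosingCircle(P[:,:2].astype(np.float32)),4) if 0 else np.round(cv2.minEnclosingCircle(P[:,:2].astype(np.float32))[0],4))
        save(c,n+"_tin.png",4,(380,150,480,250) if n=="top" else (260,230,360,310))
E
python3 - <<'E'
from m import *
s,M,g=tips();print(s["qvel"].round(2));tin()
E
```

```text
t 39.62 grasp [ 0.5225 -0.2373  0.0722] zax [ 0.2     0.1476 -0.9686] jaw deg 96.0 q [ 0.93  0.78 -0.67  1.9   0.5   0.51  1.67] F [-1.5 -0.6 -0.9] w 0.0002
tilt along jaw 0.126 perp 0.214 radial 0.107 az -28.2 eef [ 0.4891 -0.2619  0.2339]
tips [ 0.5263 -0.2344  0.0538] [ 0.5263 -0.2346  0.0537] mid [ 0.5263 -0.2345  0.0538]
[-0.   -0.02  0.    0.01 -0.    0.03  0.  ]
top 313 [ 0.5796 -0.2304  0.1109] [ 0.5743 -0.2328]
scene 319 [ 0.5712 -0.2339  0.1103] [ 0.5714 -0.2332]
```

Emit:
jog_arm --targets '[[[0.006, 0, 0], 0, 255], [[0.006, 0, 0], 0, 255], [[0, 0, 0], 0, 255]]'

```text
t: 39.97
eef_pos: [0.4989, -0.2628, 0.2338]
tcp_rot: [-0.044, 0.991, 0.069, 0.101]
contact_force: [-0.9, 0.1, -1.4]
gripper_width: 0.0007
```

Run:
```python
from m import *
s,M,g=tips();tin()
```

```text
t 39.97 grasp [ 0.5313 -0.2383  0.0718] zax [ 0.1942  0.1463 -0.97  ] jaw deg 95.9 q [ 0.91  0.79 -0.67  1.87  0.5   0.53  1.67] F [-0.9  0.1 -1.4] w 0.0007
tilt along jaw 0.125 perp 0.208 radial 0.104 az -27.8 eef [ 0.4989 -0.2628  0.2338]
tips [ 0.5349 -0.2352  0.0534] [ 0.535  -0.2359  0.0533] mid [ 0.535  -0.2356  0.0534]
top 371 [ 0.5852 -0.232   0.1106] [ 0.5811 -0.2328]
scene 349 [ 0.5809 -0.2341  0.1104] [ 0.5805 -0.2335]
```

Emit:
jog_arm --targets '[[[0.004, 0, 0], 0, 255], [[-0.005, 0, 0], 0, 255], [[-0.02, 0, 0.005], 0, 255], [[-0.03, 0, 0.03], 0, 255], [[-0.02, 0.01, 0.04], 0, 0], [[0, 0.02, 0.04], 0, 0], [[0, 0.01, 0.02], 0, 0], [[0, 0, 0], 0, 0]]'

```text
t: 40.73
eef_pos: [0.4272, -0.222, 0.3697]
tcp_rot: [-0.043, 0.991, 0.07, 0.106]
contact_force: [0.6, -0.3, -1.4]
gripper_width: 0.0225
```

Run:
```python
from m import *
s,M,g=tips();tin()
c=r.camera("scene");save(c,"sceneG.png",1.25)
c0=dict(np.load("scene0.npz"));d=np.abs(c["frame"].astype(int)-c0["frame"]).max(-1)>45
cv2.imwrite("pics/diffG.png",d.astype(np.uint8)*255)
```

```text
t 40.73 grasp [ 0.4612 -0.1974  0.2081] zax [ 0.2034  0.1473 -0.9679] jaw deg 95.8 q [ 1.11  0.52 -0.9   1.97  0.31  0.7   1.74] F [ 0.6 -0.3 -1.4] w 0.0225
tilt along jaw 0.126 perp 0.217 radial 0.113 az -27.5 eef [ 0.4272 -0.222   0.3697]
tips [ 0.4639 -0.1835  0.1911] [ 0.4661 -0.2057  0.1882] mid [ 0.465  -0.1946  0.1897]
top 443 [ 0.5832 -0.2325  0.1107] [ 0.5836 -0.2327]
scene 336 [ 0.5829 -0.2332  0.1102] [ 0.5834 -0.2336]
```

View pics/diffG.png

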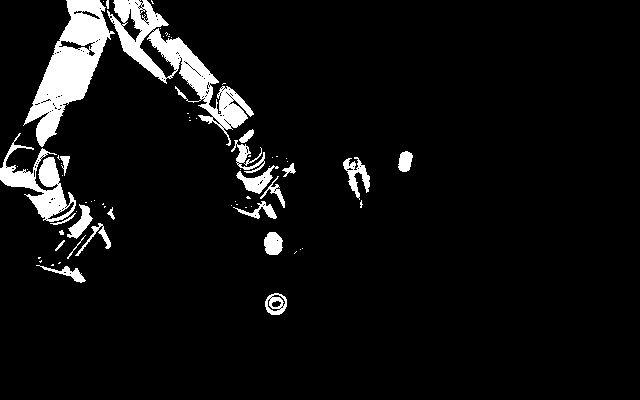

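View pics/sceneG.png

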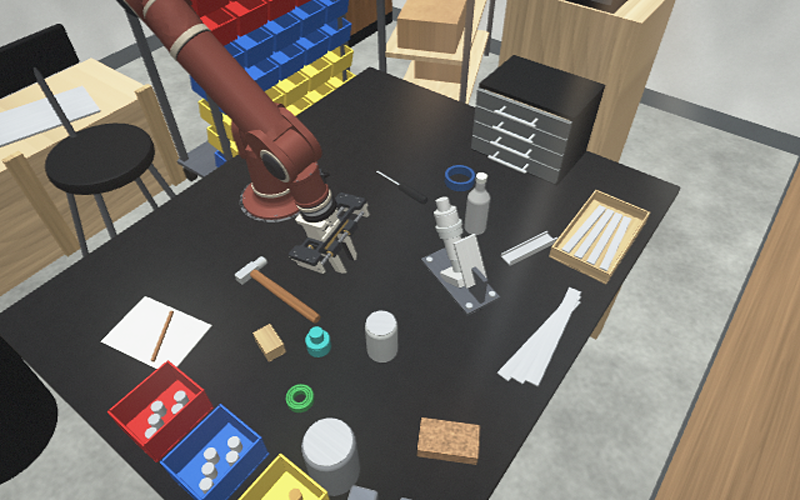

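Run:
```python
from m import *
print(r.sign_off())
```

```text
the job is handed in; nothing more can be done
None
```

The stack is built in the order asked: sleeve, silver bearing, washer and silver cap. I handed the job in at about 41 s. The gripper was open and touching nothing. I left the green bearing and the turquoise cap alone.

**Stack checks:** The last depth readings, in the axle frame:

| Surface | Measured | Nominal |
|---|---|---|
| Bearing top | 76 mm | 78 mm |
| Washer top | 89 mm | 90 mm |
| Cap body top | 125.3 mm | 126 mm |
| Cap knob top | 153.3 mm | 154 mm |
| Axle tip, same method | 107.3 mm | 108 mm |

All of them read 0.7–1.7 mm low, and the axle tip shows about the same offset, so I take every part to be fully home. The cap sat square on the axis. The sleeve was only judged by eye in the camera picture, where it reached the shoulder.

**What did not go cleanly:**
- **Tin moved:** The last overall check showed the tin displaced by about 26 mm. I did not notice when it happened. I pushed it back, and it now reads within about 1 mm of its first position. In the final picture comparison only the arm, the four parts and the stack had changed, apart from a few pixels at the tin's edge.
- **Wrist tilt:** The tool drifted off vertical by up to about 15°. The washer pick-up therefore took several tries.
- **Joint near its limit:** On the washer tries joint 6 came down to 0.03 rad, against its 0.01 limit.
- **Fingertip on the table:** One fingertip contact with the table briefly read about 74 N at the wrist, under the 120 N limit.

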